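# Gauge the eyepiece tube of a microscope head with a go/no-go plug

## Task

Check the bore of the slanting eyepiece tube on the microscope head with the double-ended plug gauge: first slide the long, slimmer go end all the way in until its shoulder meets the tube's rim, then draw it out, turn the gauge round and press the short, thicker no-go end squarely and centred against the mouth for about a second to confirm that it will not enter. Never force the gauge, do not push the tube to another slant and leave the other things on the bench alone. Finish with the gauge lying in its cradle again, either way round, and let go.

Things in the scene. Friction and masses are not known exactly. Their poses are not given: they have to be found in the camera images.
- gauge: Double-ended plug gauge, bare metal, 184 mm long, about 0.42 kg. Origin on its axis at the middle of the handle, half-way up; x axis along the gauge towards the go end. Grip its square handle: 26 x 26 mm, x = -48 to 48 mm, flats square to y and z. A round flange, 40 mm across, 6 mm thick, follows at each end. Starts lying level in the cradle.
- go_shoulder (a point): Centre of the go shoulder, the flange face that the go end stands on: on the gauge's axis, 54 mm from its origin towards the go end; axes as the gauge's. The go end reaches 50 mm beyond (x = 54 to 104 mm), 28.4 mm in diameter, 3 mm chamfer at the tip. This point lies at the tube's mouth when the go end is fully home.
- nogo_face (a point): Centre of the flat end face of the no-go end, on the gauge's axis 80 mm from its origin, away from the go end (x = -80 mm); axes as the gauge's. The no-go end is 34 mm in diameter and 26 mm long (x = -54 to -80 mm).
- tube_mouth (a point): Centre of the open mouth of the black eyepiece tube, which has a bare metal rim, 145 to 172 mm above the bench. x axis points out of the tube along the bore, slanting up 22 to 39 degrees from level; y level. Tube 45 mm across, standing about 90 mm out of the head; bore 30 mm in diameter, 62 mm deep, no chamfer. The tube's tilt joint is stiff and holds against ordinary pushes along the bore.
- head: Microscope viewing head on a stand, white with the black tilting tube, fixed to the bench. Origin on the bench about below the tube's mouth; x axis is the level direction in which the tube points. Stand: x = -175 to -35 mm, y = -60 to 60 mm; up to 125 mm high over x = -130 to -70 mm, where the tube's tilt axis runs along y (x = -100, z = 100 mm).
- cradle: Grey cradle fixed to the bench, origin on the bench under its centre, x along the resting gauge. Base 90 x 70 x 12 mm. Two saddles 12 mm thick at x = 36 and -36 mm: flat floors at z = 40 mm for the handle, side cheeks 33 mm apart, flared above 50 mm, up to 60 mm high. Flanges lie outside the saddles (6 mm play each way). 60 mm free between the saddles for fingers, down to the base.
- cradle_seat (a point): Point where the gauge's origin lies when it is centred in the cradle: 53 mm above the bench; axes as the cradle's.
- eyepiece: Bystander: a black eyepiece standing on its slim end, 42 mm in diameter, 60 mm high, beside the cradle. Origin at the centre of its underside.
- ring_gauge: Bystander: a steel ring lying flat, 60 mm in diameter, 30 mm hole, 20 mm high, on the cradle's other side. Origin at the centre of its underside.
- mouse: Bystander: a black computer mouse, about 100 x 60 x 32 mm. Origin on its underside.
- slide_box: Bystander: a grey and white box for slides, 87 x 102 x 35 mm. Origin at the centre of its underside.
- oil_bottle: Bystander: a small amber bottle, 36 mm in diameter, 75 mm high. Origin at the centre of its underside.
- dish_stack: Bystander: a stack of clear dishes, 94 mm in diameter, 46 mm high. Origin at the centre of its underside.
Mind the look-alikes: they are no part of the job. What is meant by the gauge is not yellow, and is the larger of those in its own colour.

How it is judged:
By the outcome, as a careful person would: the job done as asked, in the order asked, and still so for the second after the job is handed in, with the robot touching nothing.
It also fails if it takes over 72 s, if anything falls off the work surface, if the arm or the gripper's body presses on something with over 40 N, if the wrist force passes 120 N, or if a joint passes its speed limit or range.

## Robot

A 6-joint arm with a two-finger parallel gripper is mounted at the origin on the work surface. World frame = base frame: x ahead of the robot, y to its left, z up, the work surface at z = 0. Lengths are in m, angles in rad, forces in N, time in s.
With the tool pointing down it reaches from about 0.2 to 0.875 m from the base axis. Payload 3.4 kg.
Tool frame: the origin (TCP) lies at the very end of the fingers, on their centre line; the grasp point (between the pads) lies 19 mm behind it (env.grip_point_offset is the distance from the TCP to the grasp point, in m); x points along the fingers, y is the direction in which the jaws open and shut, and the axes are right-handed (so a half turn about x gives the same grasp; the last joint's range is limited). The gripper opens to 94 mm and grips with 3 to 60 N. Pads are 16 mm wide; open, the fingers measure 119 mm over their backs; the gripper's body (75 mm by 177 mm) begins 78 mm behind the grasp point.
Start: joints at [1.027, 0.276, 1.505, -0, 1.361, -0.121], TCP at [0.236, 0.524, 0.205] pointing down, gripper open.
Joint ranges: [-2.89, 2.89], [-0.75, 2.08], [0.22, 2.7], [-1.18, 4.32], [0.11, 2.71], [-2.7, 2.7]. Speed limits (rad/s): [2.57, 2.57, 3.14, 3.14, 3.14, 3.14].

## Interface

Orientations are given as [roll, pitch, yaw] about the fixed x, y, z axes, in that order (R = Rz(yaw) Ry(pitch) Rx(roll)).
In Python, from station import env gives the robot as it stands.
- The arm moves only by the tool move_arm, never from a script. Its argument "increments" is text: rows parted by semicolons, each of 6 numbers parted by spaces: the shift along the tool's x, y, z each as a share of 0.12 m, from -1 to 1, then the turn, a rotation vector about the tool's x, y, z each as a share of 180 degrees, from -1 to 1. In form: x y z ax ay az; .... A call has 1 to 5 rows; each row is the pose to reach, as a shift and turn from the pose measured when the call began, along the tool's axes at that moment, turning the shorter way round; what a row does not reach only later rows make up. A row lasts 1/8 s, in which the tool goes at most 62.5 mm and 10.7 degrees, less where a joint would pass 70% of its speed; a pose out of reach is approached as far as the arm can. A call with a number of a shift or a turn outside -1 to 1 is refused whole. A call with a gripper value outside its range is refused whole. "fingers" is the closure, from 0 (fully open) to 1 (shut), set as the call begins (left out, the last holds). The fingers move at their own pace and stop on an object; the grip force is fixed at half the most. Time passes only in rows, so rows that repeat a pose let the fingers close. It gives the time, the measured TCP pose, the force and the opening at its end, in the units of the state.
- env.sense(): the state, without advancing time (a new reading comes with each control period).
- env.read_camera(name): name is "scene" or "top"; returns the picture (420x560x3 uint8, red, green, blue); there is no depth.
- env.camera_info(name): a dict with "camera_matrix" (3x3 intrinsics, pixels), "distortion" ([k1, k2, p1, p2, k3] as OpenCV has them; the pictures are not rectified), "cam_to_world" (4x4, takes a point from camera to world coordinates). Camera axes: x right, y down, z forward; pixel columns grow to the right and rows downward; lengths in m; the calibration is good to about 2 mm. A picture is of the moment at which its call begins. camera_info takes no time and is no camera call.
- env.close_job(): hands the job in, once; it reports no verdict.
The state is a dict: "time_s": time; "qpos": joint angles; "qd": joint speeds; "tau": joint torques, N m; "position": TCP position; "tcp_rot": TCP orientation; "contact_force": force on the tool from outside, world axes, zero at the start; "torque": the same for the moment, N m; "width": opening from 0.0 (shut) to 1.0 (fully open).
Only numpy, scipy, OpenCV 4.12 (cv2) and the standard library are available. Lean on these libraries where they do the work, as an engineer would, in place of code of your own. Each camera call takes 0.05 s, during which the arm holds its last target.

## Working session

There is one attempt and no reset: what is moved stays moved. The work goes in short steps, Python scripts to look and compute and a tool call to move; the robot and the scene stay as the last step left them, time stands still between calls to the robot, and variables do not carry over. Pictures are saved under pics/ and viewed, and the job is handed in when it is done.

Besides the shell and the picture viewer there is one more tool, called after "Call:" by a JSON object that holds its "fn" and its "kwargs", one argument or row to a line. move_arm: Moves the arm, as the interface text tells. Its arguments: {"type":"object","properties":{"increments":{"type":"string"},"fingers":{"type":"number"}},"required":["increments"]}

```bash
ls; mkdir -p pics
python3 - <<'E'
from station import env
import cv2
for n in ("scene","top"):
    im=env.read_camera(n); cv2.imwrite(f"pics/{n}0.png",im[:,:,::-1])
    print(n,env.camera_info(n))
print(env.sense(), env.grip_point_offset)
E
```

```text
pics
scene {'camera_matrix': array([[442.05458445,   0.        , 268.95653901],
       [  0.        , 442.05458445, 204.30327483],
       [  0.        ,   0.        ,   1.        ]]), 'distortion': array([0.01614016, 0.        , 0.        , 0.        , 0.        ]), 'cam_to_world': array([[ 0.82130422,  0.47251378, -0.31967187,  0.90960434],
       [ 0.57033728, -0.66708543,  0.47928323, -0.53854484],
       [ 0.01321948, -0.57595812, -0.81737231,  0.99892547],
       [ 0.        ,  0.        ,  0.        ,  1.        ]])}
top {'camera_matrix': array([[452.16625273,   0.        , 287.26651032],
       [  0.        , 452.16625273, 207.16374522],
       [  0.        ,   0.        ,   1.        ]]), 'distortion': array([0.02744495, 0.        , 0.        , 0.        , 0.        ]), 'cam_to_world': array([[-0.04240677, -0.97783096,  0.20505677,  0.30483324],
       [-0.99909891,  0.04186233, -0.00699449, -0.00263089],
       [-0.00174472, -0.20516861, -0.97872509,  1.22467396],
       [ 0.        ,  0.        ,  0.        ,  1.        ]])}
{'time_s': 0.1, 'qpos': array([ 1.02700769e+00,  2.76522351e-01,  1.50600006e+00, -1.25385088e-05,
        1.36069674e+00, -1.20974063e-01]), 'qd': array([ 3.56159991e-04, -6.26197778e-05, -4.15922433e-03,  8.38233288e-04,
       -6.41560480e-04, -1.86480232e-04]), 'tau': array([ 1.74824039e-03, -4.05451798e+01, -2.37779385e+01,  7.06005190e-02,
        2.98808003e-02, -6.58762951e-05]), 'position': array([0.23566952, 0.52392735, 0.20469919]), 'tcp_rot': array([-1.68423376,  1.56916979, -2.10704571]), 'contact_force': array([-0.23548787,  0.0162237 ,  0.03731237]), 'torque': array([ 0.00855083,  0.02200342, -0.00022535]), 'width': 0.9970389673316938} 0.0188
```

View pics/scene0.png

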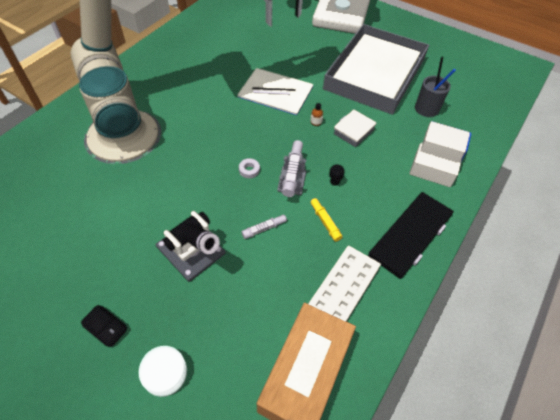

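View pics/top0.png

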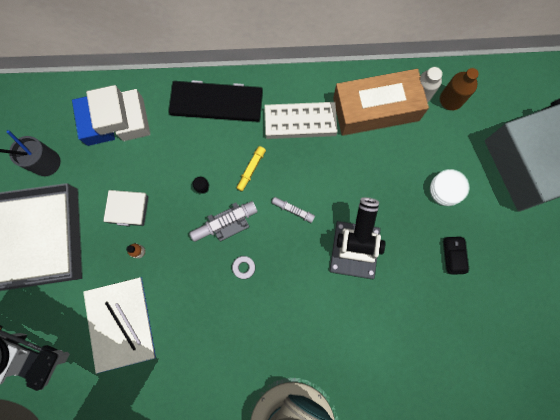

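The candidates are the silver gauge in the cradle (scene 293,168; top 224,221), a smaller silver gauge on the bench (scene 265,227; top 293,209) and a yellow one (scene 326,220; top 251,168). The larger silver one in the cradle fits the description. Next I'll check it in close crops.

Run:
```python
import cv2,numpy as np
s=cv2.imread("pics/scene0.png");t=cv2.imread("pics/top0.png")
def crop(im,x,y,w,h,k): return cv2.resize(im[y:y+h,x:x+w],None,fx=k,fy=k,interpolation=cv2.INTER_CUBIC)
a=crop(s,255,130,100,75,4); b=crop(t,175,180,100,75,4); c=crop(s,150,200,100,75,4); d=crop(t,320,190,100,75,4)
cv2.imwrite("pics/c0.png",np.vstack([np.hstack([a,b]),np.hstack([c,d])]))
```

```text
(no output)
```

View pics/c0.png

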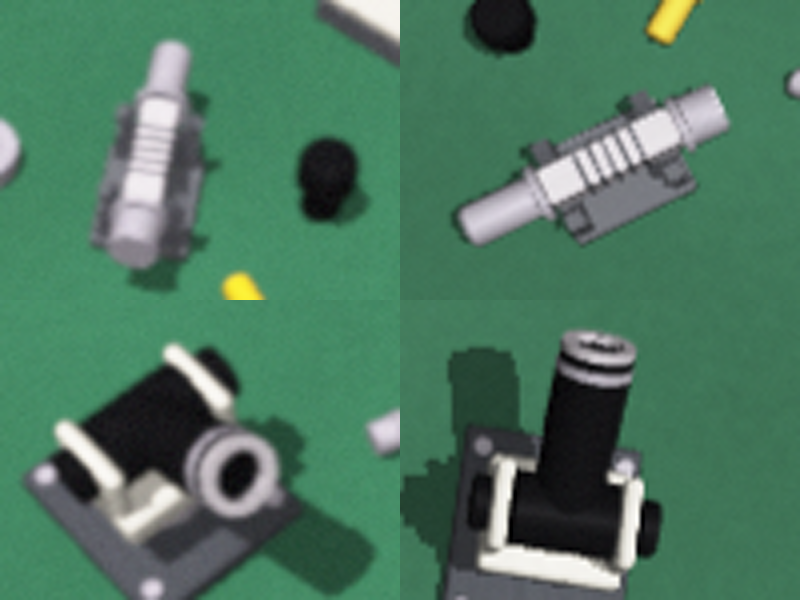

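The crops confirm that the gauge in the cradle is the larger bare-metal one. Its long go end points towards top (192,237) and its thick no-go end towards top (255,207). The tube mouth is at about scene (208,243) and top (369,203). Next I'll fit poses using keypoints from enlarged crops.

Run:
```python
import cv2,numpy as np
s=cv2.imread("pics/scene0.png");t=cv2.imread("pics/top0.png")
def crop(im,x,y,w,h,k,name):
    o=cv2.resize(im[y:y+h,x:x+w],None,fx=k,fy=k,interpolation=cv2.INTER_CUBIC)
    for i in range(0,w,10):
        cv2.line(o,(i*k,0),(i*k,6),(0,0,255),1); cv2.putText(o,str(x+i),(i*k,16),0,.35,(0,255,255),1)
    for i in range(0,h,10):
        cv2.line(o,(0,i*k),(6,i*k),(0,0,255),1); cv2.putText(o,str(y+i),(8,i*k+4),0,.35,(0,255,255),1)
    cv2.imwrite(name,o)
crop(s,270,130,60,70,8,"pics/k1.png")
crop(t,185,190,80,60,9,"pics/k2.png")
crop(s,150,200,80,70,8,"pics/k3.png")
crop(t,320,190,80,70,8,"pics/k4.png")
```

```text
(no output)
```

View pics/k1.png

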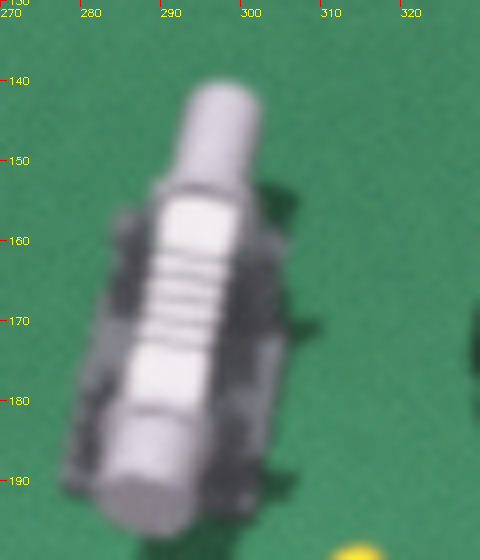

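View pics/k2.png

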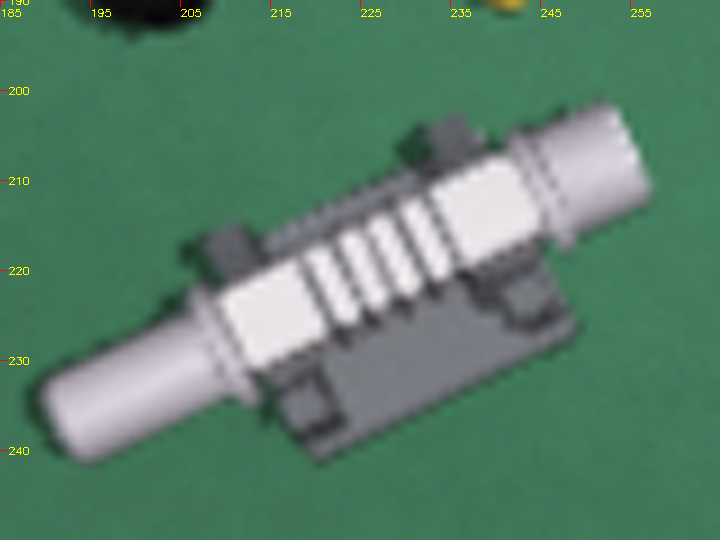

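View pics/k3.png

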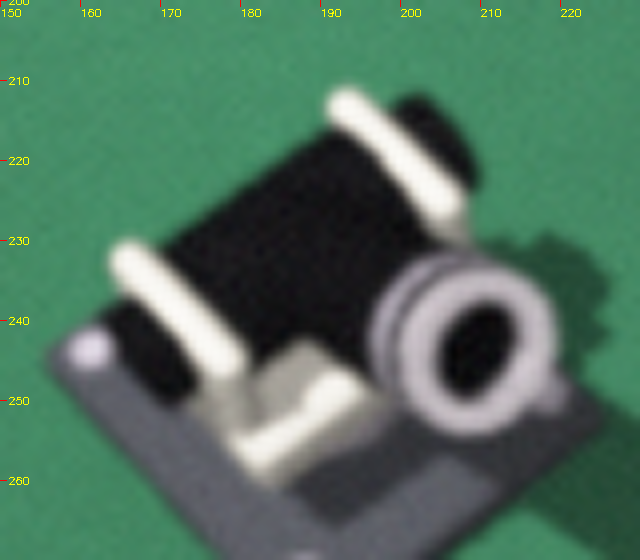

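View pics/k4.png

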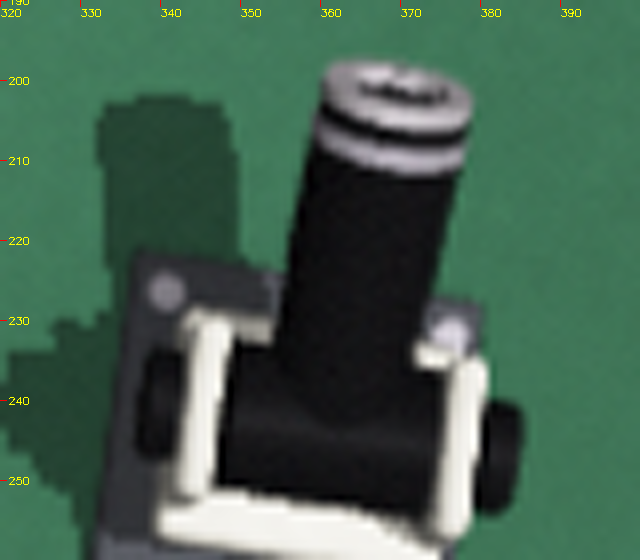

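```bash
cat > lib.py <<'E'
import numpy as np, cv2, json
from scipy.spatial.transform import Rotation as Rn
from scipy.optimize import least_squares, minimize
from station import env
CI={n:env.camera_info(n) for n in("scene","top")}
def proj(n,P):
    c=CI[n];T=np.linalg.inv(c["cam_to_world"])
    rv,_=cv2.Rodrigues(T[:3,:3]); return cv2.projectPoints(np.asarray(P,float).reshape(-1,1,3),rv,T[:3,3],c["camera_matrix"],c["distortion"])[0].reshape(-1,2)
th=np.linspace(0,2*np.pi,49)[:-1]
def cyl(x0,x1,r0,r1=None):
    r1=r0 if r1 is None else r1
    return np.vstack([np.c_[0*th+x,r*np.cos(th),r*np.sin(th)] for x,r in((x0,r0),(x1,r1))])
def box(x0,x1,h): return np.array([[x,y,z] for x in(x0,x1) for y in(-h,h) for z in(-h,h)])
GP=[cyl(.054,.101,.0142),cyl(.101,.104,.0142,.0112),cyl(.048,.054,.02),box(-.048,.048,.013),cyl(-.054,-.048,.02),cyl(-.08,-.054,.017)]
def polys(n,T,parts): return [cv2.convexHull(proj(n,p@T[:3,:3].T+T[:3,3]).astype(np.float32)).reshape(-1,2) for p in parts]
def render(n,T,parts,x,y,w,h,k=4):
    m=np.zeros((h*k,w*k),np.uint8)
    for q in polys(n,T,parts): cv2.fillConvexPoly(m,np.round(((q-[x,y]+.5)*k-.5)*16).astype(np.int32),255,shift=4)
    return cv2.resize(m,(w,h),interpolation=cv2.INTER_AREA)/255.
def overlay(n,img,T,parts,x,y,w,h,k,name,extra=()):
    o=cv2.resize(img[y:y+h,x:x+w],None,fx=k,fy=k,interpolation=cv2.INTER_CUBIC)
    for q in polys(n,T,parts): cv2.polylines(o,[np.round((q-[x,y]+.5)*k-.5).astype(np.int32)],True,(0,0,255),1)
    for q,c in extra: cv2.polylines(o,[np.round((q-[x,y]+.5)*k-.5).astype(np.int32)],True,c,1)
    cv2.imwrite(name,o)
def pose(p,R): T=np.eye(4);T[:3,:3]=R;T[:3,3]=p;return T
def mouthT(v): # x,y,z,yaw,tilt
    return pose(v[:3],Rn.from_euler('zy',[v[3],-v[4]]).as_matrix())
def snap(tag):
    out={}
    for n in("scene","top"):
        im=np.ascontiguousarray(env.read_camera(n)[:,:,::-1]); cv2.imwrite(f"pics/{n}_{tag}.png",im); out[n]=im
    return out
E
cat > fit0.py <<'E'
from lib import *
I={n:cv2.imread(f"pics/{n}0.png") for n in("scene","top")}
W={"scene":(265,130,50,72),"top":(180,190,85,60)}
def meas(n):
    x,y,w,h=W[n];c=I[n][y:y+h,x:x+w].astype(float);g=c.min(2)
    return np.clip((g-120)/40,0,1)
M={n:meas(n) for n in W}
def gT(v): return pose([v[0],v[1],.053],Rn.from_euler('z',v[2]).as_matrix())
# init from top tip/ends rays at z=.053
def ray(n,px,z):
    c=CI[n];u=cv2.undistortPoints(np.array([[px]],float),c["camera_matrix"],c["distortion"])[0,0]
    d=c["cam_to_world"][:3,:3]@[u[0],u[1],1];o=c["cam_to_world"][:3,3];return o+d*(z-o[2])/d[2]
a=ray("top",(192,237),.053);b=ray("top",(255,207),.053)
for ns in (["top"],["scene"],["top","scene"]):
    v0=np.r_[(b+(a-b)*80/184)[:2],np.arctan2(*(a-b)[1::-1])]
    def cost(s): 
        v=v0+s*[.01,.01,.1]; return sum(((render(n,gT(v),GP,*W[n])-M[n])**2).sum() for n in ns)
    r=minimize(cost,np.zeros(3),method="Nelder-Mead",options=dict(initial_simplex=[[0,0,0],[1,0,0],[0,1,0],[0,0,1]],xatol=1e-3,fatol=.01))
    v=v0+r.x*[.01,.01,.1];print(ns,v,r.fun)
for n in W: overlay(n,I[n],gT(v),GP,*W[n],7 if n=="top" else 8,f"pics/g_{n}.png")
P={"top":dict(off=(320,190),rim=[(325,75),(345,62),(380,57),(420,64),(455,78),(472,97)],side=[(318,115),(305,170),(290,250),(278,320),(462,150),(447,220),(432,285)]),
"scene":dict(off=(150,200),rim=[(485,262),(520,272),(545,300),(557,340),(545,385),(515,420),(465,436),(430,420),(405,390),(397,350),(410,310),(440,275)],side=[])}
T0=[cyl(0,-.09,.0225)]
def dist(p,q): return cv2.pointPolygonTest(q.astype(np.float32).reshape(-1,1,2),(float(p[0]),float(p[1])),True)
def res(v,ns):
    T=mouthT(v);o=[]
    for n in ns:
        off=np.array(P[n]["off"]);f=lambda p:(np.array(p)+.5)/8-.5+off
        circ=proj(n,cyl(0,0,.0225)[:48]@T[:3,:3].T+T[:3,3]);hull=polys(n,T,T0)[0]
        o+=[dist(f(p),circ) for p in P[n]["rim"]]+[dist(f(p),hull) for p in P[n]["side"]]
    return np.array(o)
m0=ray("top",(370,203),.158)
v0=np.r_[m0,-3.2+np.pi*0,.53]
# yaw guess: tube points image-up in top
a=ray("top",(367,203),.158);b=ray("top",(363,235),.11);v0[3]=np.arctan2(*(a-b)[1::-1])
r=least_squares(res,v0,args=(["top","scene"],),x_scale=[.01,.01,.01,.1,.1],diff_step=1e-4,loss="soft_l1",f_scale=.5)
print(r.x,np.degrees(r.x[3:]),np.round(res(r.x,["top","scene"]),2))
v=r.x;T=mouthT(v)
for n in P: overlay(n,I[n],T,[cyl(0,-.09,.0225),cyl(0,0,.0225),cyl(0,0,.015)],*( (320,190,80,70) if n=="top" else (150,200,80,70)),8,f"pics/m_{n}.png")
# head check: tilt axis point
ax=T[:3,3]-.117*T[:3,0];print("axis",ax)
E
python3 fit0.py
python3 -c "
import cv2,numpy as np
a=[cv2.imread(f'pics/{n}.png') for n in('g_scene','g_top','m_scene','m_top')]
a=[cv2.resize(i,(400,300)) if 0 else i for i in a]
c=np.zeros((600,800,3),np.uint8)
for i,im in enumerate(a):
    s=min(400/im.shape[1],300/im.shape[0]);im=cv2.resize(im,None,fx=s,fy=s);y,x=(i//2)*300,(i%2)*400;c[y:y+im.shape[0],x:x+im.shape[1]]=im
cv2.imwrite('pics/fit0.png',c)"
```

```text
['top'] [0.52641438 0.14813489 2.00668136] 163.39566056324492
['scene'] [0.52297346 0.15260708 1.99557693] 97.15493632256823
['top', 'scene'] [0.52464554 0.14854367 1.99434554] 271.6349375240292
[ 0.53412622 -0.20768017  0.16057249 -0.10780224  0.75838554] [-6.17661343 43.4522906 ] [ 0.22  0.33  0.24  0.27 -0.09 -0.26  0.38  0.04  0.01  0.13 -0.02  0.01
  0.17 -0.6  -0.86 -0.82 -0.92 -0.55 -0.44 -0.6  -0.16 -0.19 -0.22  0.02
 -0.27]
axis [ 0.44968344 -0.19509173  0.08057282]
```

View pics/fit0.png

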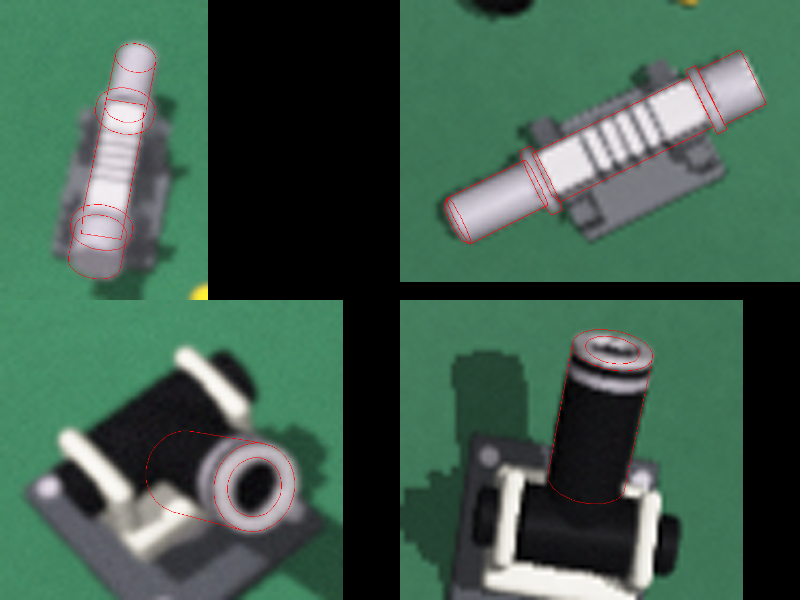

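```bash
sed -i '/^# init from/,$d' fit0.py
cat >> lib.py <<'E'
def ray(n,px,z):
    c=CI[n];u=cv2.undistortPoints(np.array([[px]],float),c["camera_matrix"],c["distortion"])[0,0]
    d=c["cam_to_world"][:3,:3]@[u[0],u[1],1];o=c["cam_to_world"][:3,3];return o+d*(z-o[2])/d[2]
E
python3 - <<'E'
from lib import *
f=lambda p,o:(np.array(p)+.5)/8-.5+o
for p in [(155,405),(500,457)]: print("top axle",ray("top",f(p,(320,190)),.1))
for p in [(435,145),(150,350)]: print("scene axle",ray("scene",f(p,(150,200)),.1))
for p in [(168,290),(450,332)]: print("top foot bolts",ray("top",f(p,(320,190)),.012))
for p in [(88,348),(547,390)]: print("scene bolts",ray("scene",f(p,(150,200)),.012))
for p in [(130,245),(483,300)]: print("top foot corner",ray("top",f(p,(320,190)),.012))
for p in [(48,355),(605,415)]: print("scene corner",ray("scene",f(p,(150,200)),.012))
E
```

```text
top axle [ 0.45061833 -0.1362161   0.1       ]
top axle [ 0.42985303 -0.2423489   0.1       ]
scene axle [ 0.45181234 -0.13542548  0.1       ]
scene axle [ 0.42996289 -0.23853023  0.1       ]
top foot bolts [ 0.50103088 -0.15367067  0.012     ]
top foot bolts [ 0.4826341  -0.24790284  0.012     ]
scene bolts [ 0.36637021 -0.21998392  0.012     ]
scene bolts [ 0.49578143 -0.14759375  0.012     ]
top foot corner [ 0.51705977 -0.14179893  0.012     ]
top foot corner [ 0.49309242 -0.25995755  0.012     ]
scene corner [ 0.35774605 -0.22921251  0.012     ]
scene corner [ 0.5164374  -0.14411187  0.012     ]
```

```bash
cat > fit1.py <<'E'
from lib import *
I={n:cv2.imread(f"pics/{n}0.png") for n in("scene","top")}
P={"top":dict(off=(320,190),rim=[(325,75),(345,62),(380,57),(420,64),(455,78),(472,97)],side=[(318,115),(305,170),(290,250),(278,320),(462,150),(447,220),(432,285)]),
"scene":dict(off=(150,200),rim=[(485,262),(520,272),(545,300),(557,340),(545,385),(515,420),(465,436),(430,420),(405,390),(397,350),(410,310),(440,275)],side=[])}
T0=[cyl(0,-.09,.0225)]
def dist(p,q): return cv2.pointPolygonTest(q.astype(np.float32).reshape(-1,1,2),(float(p[0]),float(p[1])),True)
def res(w,full=False):
    yaw,t,r,ax,ay=w[:5]
    T=mouthT([0,0,0,yaw,t]);T[:3,3]=np.array([ax,ay,.1])+r*T[:3,0];o=[]
    for i,n in enumerate(("top","scene")):
        s=w[5+2*i:7+2*i]
        off=np.array(P[n]["off"]);f=lambda p:(np.array(p)+.5)/8-.5+off-s
        circ=proj(n,cyl(0,0,.0225)[:48]@T[:3,:3].T+T[:3,3]);hull=polys(n,T,T0)[0]
        o+=[dist(f(p),circ) for p in P[n]["rim"]]+[dist(f(p),hull) for p in P[n]["side"]]
    o=np.array(o)/.3
    if full: return T,o*.3
    return np.r_[o,(w[5:])/.7,(yaw+.196)/.01,(ax-.4402)/.002,(ay+.1893)/.002]
best=None
r=least_squares(res,[-.196,.55,.117,.4402,-.1893,0,0,0,0],x_scale=[.1,.1,.01,.01,.01,1,1,1,1],diff_step=1e-4)
T,o=res(r.x,True);print(np.round(r.x,4),np.degrees(r.x[:2]),T[:3,3],r.cost);print(np.round(o,2))
J=r.jac;print("sd",np.sqrt(np.diag(np.linalg.inv(J.T@J)))[:5])
E
python3 fit1.py
```

```text
[-0.1716  0.6062  0.1138  0.4436 -0.1891  0.      0.      0.      0.    ] [-9.83471682 34.73324051] [ 0.53575692 -0.20855046  0.16389943] 45.77999532856866
[-0.2   0.51  0.03 -0.01  0.01  0.35  0.2   0.05  0.31  0.67  0.23  0.08
  0.07 -0.65 -0.52 -0.43 -0.91 -1.   -1.06 -0.93 -0.22 -0.29 -0.63 -0.63
 -0.86]
sd [0.00562655 0.00890337 0.00168138 0.00175522 0.00069832]
```

```bash
sed -i 's/s=w\[5+2\*i:7+2\*i\]/s=w[5+2*i:7+2*i]-1/; s/(w\[5:\])\/.7/(w[5:]-1)\/.7/; s/-.1893,0,0,0,0\]/-.1893,1,1,1,1]/' fit1.py; python3 fit1.py
```

```text
[-0.1717  0.6522  0.1193  0.4421 -0.1894  0.1659  2.1522  1.8948  2.3843] [-9.83866645 37.36705612] [ 0.53555743 -0.20974456  0.17133175] 34.85678881214742
[-0.3   0.25 -0.08 -0.1  -0.12  0.36  0.01 -0.05  0.34  0.82  0.54  0.25
  0.11 -0.5  -0.39 -0.22 -0.56 -0.58 -0.71 -0.8  -0.22 -0.3  -0.54 -0.45
 -0.66]
sd [0.00668151 0.01445894 0.00237485 0.00184481 0.00082359]
```

```bash
cat > st.py <<'E'
from lib import *
s=env.sense();R=Rn.from_euler('xyz',s["tcp_rot"]).as_matrix()
print("t",s["time_s"],"q",np.round(s["qpos"],4).tolist());print("p",np.round(s["position"],4),"F",np.round(s["contact_force"],1),"M",np.round(s["torque"],2),"w",round(s["width"],3));print(np.round(R,4))
open("log.jsonl","a").write(json.dumps({k:(v.tolist() if hasattr(v,'tolist') else v) for k,v in s.items()})+"\n")
E
python3 st.py
```

```text
t 0.1 q [1.027, 0.2765, 1.506, -0.0, 1.3607, -0.121]
p [0.2357 0.5239 0.2047] F [-0.2  0.   0. ] M [ 0.01  0.02 -0.  ] w 0.997
[[-8.000e-04  4.103e-01  9.119e-01]
 [-1.400e-03  9.119e-01 -4.103e-01]
 [-1.000e+00 -1.600e-03 -2.000e-04]]
```

```bash
cat >> lib.py <<'E'
def state():
    s=env.sense();return s,np.array(s["position"]),Rn.from_euler('xyz',s["tcp_rot"]).as_matrix()
def inc(pt,Rt,nsteps=None):
    """increments from the current pose to target; splits in waypoints if beyond +-1"""
    s,p,R=state()
    d=R.T@(np.asarray(pt)-p)/.12; w=Rn.from_matrix(R.T@Rt).as_rotvec()/np.pi
    k=max(1,np.abs(d).max())
    print("full inc",np.round(d,4),np.round(w,4),"| this call frac %.3f:"%(1/k),np.round(d/k,3),np.round(w/k,3))
def Rtool(zdir_yaw,tilt):
    """tool z azimuth, fingers tilted: tool z points up by tilt, tool x down/outward"""
    c,s=np.cos(tilt),np.sin(tilt);h=np.array([np.cos(zdir_yaw),np.sin(zdir_yaw),0]);u=np.array([0,0,1.])
    z=c*h+s*u;x=s*h-c*u;y=np.cross(z,x);return np.c_[x,y,z]
E
python3 - <<'E'
from lib import *
inc([.5246,.1485,.20],Rtool(2.0-np.pi,0))
E
```

```text
full inc [ 0.0415 -1.865   3.4795] [2.288e-01 1.000e-04 5.000e-04] | this call frac 0.287: [ 0.012 -0.536  1.   ] [0.066 0.    0.   ]
```

Call:
{"fn": "move_arm", "kwargs": {
  "increments": "0 -0.27 0.5 0.033 0 0; 0 -0.536 1 0.066 0 0; 0 -0.536 1 0.066 0 0",
  "fingers": 0.35
}}

```text
time_s: 0.48
position: [0.3201, 0.4133, 0.2045]
tcp_rot: [-1.266, 1.568, -1.9]
contact_force: [-0.6, 1.0, 1.3]
width: 0.712
```

```bash
python3 st.py
python3 - <<'E'
from lib import *
inc([.5246,.1485,.20],Rtool(2.0-np.pi,0))
E
```

```text
t 0.475 q [0.7797, 0.1996, 1.6123, -0.0014, 1.3325, -0.1568]
p [0.3201 0.4133 0.2045] F [-0.6  1.   1.3] M [ 0.02 -0.    0.01] w 0.712
[[-1.000e-03  5.923e-01  8.057e-01]
 [-3.000e-03  8.057e-01 -5.923e-01]
 [-1.000e+00 -3.000e-03  9.000e-04]]
full inc [ 0.042  -0.7687  2.6801] [0.1616 0.0005 0.0009] | this call frac 0.373: [ 0.016 -0.287  1.   ] [0.06 0.   0.  ]
```

Call:
{"fn": "move_arm", "kwargs": {
  "increments": "0 -0.15 0.5 0.03 0 0; 0 -0.287 1 0.06 0 0; 0 -0.287 1 0.06 0 0"
}}

```text
time_s: 0.85
position: [0.3983, 0.3124, 0.2045]
tcp_rot: [-0.962, 1.567, -1.789]
contact_force: [1.0, -0.2, 0.1]
width: 0.649
```

```bash
python3 st.py
python3 - <<'E'
from lib import *
inc([.5246,.1485,.20],Rtool(2.0-np.pi,0))
E
```

```text
t 0.85 q [0.5296, 0.1743, 1.6451, -0.0027, 1.3247, -0.2137]
p [0.3983 0.3124 0.2045] F [ 1.  -0.2  0.1] M [-0.01  0.05 -0.04] w 0.649
[[-8.000e-04  7.358e-01  6.772e-01]
 [-3.500e-03  6.772e-01 -7.358e-01]
 [-1.000e+00 -3.000e-03  2.100e-03]]
full inc [ 0.0412 -0.1503  1.7174] [0.1002 0.0008 0.0008] | this call frac 0.582: [ 0.024 -0.088  1.   ] [0.058 0.    0.   ]
```

Call:
{"fn": "move_arm", "kwargs": {
  "increments": "0 -0.05 0.5 0.03 0 0; 0 -0.088 1 0.058 0 0; 0 -0.088 1 0.058 0 0"
}}

```text
time_s: 1.23
position: [0.4736, 0.2156, 0.2044]
tcp_rot: [-0.715, 1.567, -1.728]
contact_force: [-0.4, 1.4, -0.3]
width: 0.651
```

```bash
python3 st.py
python3 - <<'E'
from lib import *
inc([.5246,.1485,.15],Rtool(2.0-np.pi,0))
E
```

```text
t 1.225 q [0.296, 0.1955, 1.6179, -0.0034, 1.3298, -0.2618]
p [0.4736 0.2156 0.2044] F [-0.4  1.4 -0.3] M [-0.08  0.03  0.05] w 0.651
[[-6.00e-04  8.48e-01  5.30e-01]
 [-3.60e-03  5.30e-01 -8.48e-01]
 [-1.00e+00 -2.40e-03  2.80e-03]]
full inc [0.455  0.0648 0.6982] [0.0412 0.0009 0.0007] | this call frac 1.000: [0.455 0.065 0.698] [0.041 0.001 0.001]
```

Call:
{"fn": "move_arm", "kwargs": {
  "increments": "0.2 0.03 0.4 0.02 0 0; 0.455 0.065 0.698 0.041 0.001 0.001; 0.455 0.065 0.698 0.041 0.001 0.001; 0.455 0.065 0.698 0.041 0.001 0.001"
}}

```text
time_s: 1.72
position: [0.5238, 0.1506, 0.1503]
tcp_rot: [2.742, 1.569, 1.604]
contact_force: [0.8, -0.3, 0.2]
width: 0.652
```

```bash
python3 st.py
python3 - <<'E'
from lib import *
inc([.5246,.1485,.034],Rtool(2.0-np.pi,0))
I=snap("a1")
def crop(im,x,y,w,h,k): return cv2.resize(im[y:y+h,x:x+w],None,fx=k,fy=k,interpolation=cv2.INTER_CUBIC)
cv2.imwrite("pics/a1.png",np.hstack([crop(I["scene"],255,110,80,100,5),crop(I["top"],180,180,80,100,5)]))
E
```

```text
t 1.725 q [0.1508, 0.2681, 1.6588, 0.0021, 1.2145, -0.282]
p [0.5238 0.1506 0.1503] F [ 0.8 -0.3  0.2] M [-0.09  0.05  0.09] w 0.652
[[-1.000e-04  9.081e-01  4.187e-01]
 [ 2.000e-03  4.187e-01 -9.081e-01]
 [-1.000e+00  8.000e-04 -1.800e-03]]
full inc [ 0.9688 -0.0021  0.0201] [ 0.0009 -0.0006 -0.0002] | this call frac 1.000: [ 0.969 -0.002  0.02 ] [ 0.001 -0.001 -0.   ]
```

View pics/a1.png

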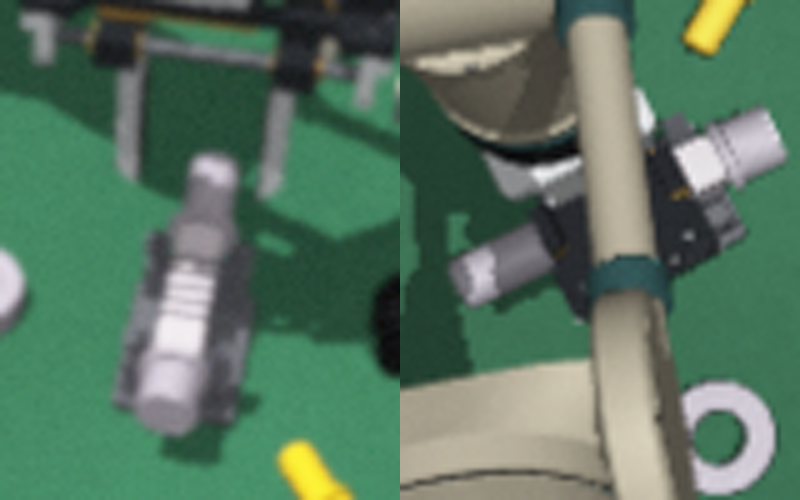

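The fingers straddle the gauge, with finger tips at crop (130,175) and (270,190) and the gauge between them. I'll descend now.

Call:
{"fn": "move_arm", "kwargs": {
  "increments": "0.3 0 0.01 0 0 0; 0.6 -0.002 0.02 0.001 0 0; 0.85 -0.002 0.02 0.001 0 0; 0.969 -0.002 0.02 0.001 0 0; 0.969 -0.002 0.02 0.001 0 0"
}}

```text
time_s: 2.45
position: [0.5249, 0.1491, 0.0348]
tcp_rot: [2.085, 1.569, 0.945]
contact_force: [-0.6, -0.3, 0.3]
width: 0.652
```

```bash
python3 st.py
python3 - <<'E'
from lib import *
inc([.5246,.1485,.034],Rtool(2.0-np.pi,0))
E
```

```text
t 2.45 q [0.1481, 0.3823, 1.8153, 0.002, 0.9424, -0.2834]
p [0.5249 0.1491 0.0348] F [-0.6 -0.3  0.3] M [-0.03  0.08  0.02] w 0.652
[[ 0.0013  0.9088  0.4172]
 [ 0.0018  0.4172 -0.9088]
 [-1.      0.0019 -0.0011]]
full inc [ 0.0064 -0.0042  0.0036] [ 0.0004 -0.0003 -0.0006] | this call frac 1.000: [ 0.006 -0.004  0.004] [ 0.    -0.    -0.001]
```

Now I'll close the fingers.

Call:
{"fn": "move_arm", "kwargs": {
  "increments": "0.006 -0.004 0.004 0 0 0; 0.006 -0.004 0.004 0 0 0; 0.006 -0.004 0.004 0 0 0; 0.006 -0.004 0.004 0 0 0; 0.006 -0.004 0.004 0 0 0",
  "fingers": 1
}}

```text
time_s: 3.08
position: [0.525, 0.1485, 0.0345]
tcp_rot: [1.901, 1.568, 0.76]
contact_force: [-0.9, 0.4, 2.4]
width: 0.272
```

```bash
python3 st.py
```

```text
t 3.075 q [0.1469, 0.3822, 1.8165, 0.0021, 0.9405, -0.2844]
p [0.525  0.1485 0.0345] F [-0.9  0.4  2.4] M [-0.07  0.12 -0.12] w 0.272
[[ 2.100e-03  9.089e-01  4.170e-01]
 [ 2.000e-03  4.170e-01 -9.089e-01]
 [-1.000e+00  2.700e-03 -9.000e-04]]
```

Call:
{"fn": "move_arm", "kwargs": {
  "increments": "-0.15 0 0 0 0 0; -0.5 0 0 0 0 0; -1 0 0 0 0 0; -1 0 0 0 0 0; -1 0 0 0 0 0"
}}

```text
time_s: 3.7
position: [0.523, 0.1479, 0.1527]
tcp_rot: [-2.66, 1.569, 2.483]
contact_force: [-1.2, 0.1, -4.8]
width: 0.271
```

```bash
python3 st.py
cat > fk.py <<'E'
from lib import *
L=[json.loads(l) for l in open("log.jsonl")]
Rz=lambda a:Rn.from_euler('z',a).as_matrix();Ry=lambda a:Rn.from_euler('y',a).as_matrix()
C=np.c_[[0,0,1],[-1,0,0],[0,-1,0]].astype(float) # tool x=fz, y=-fx, z=-fy
def fk(q,w):
    h,a,l,L2,e,L3,D,l4=w
    R0=Rz(q[0]);R2=R0@Ry(q[1]);R3=R2@Ry(q[2]);R4=R3@Rz(q[3]);R5=R4@Ry(q[4]);R6=R5@Rz(q[5])
    p=np.array([0,0,h])+R0@[a,l,0]+R2@[0,0,L2]+R3@[e,0,L3]+R4@[0,l4,0]+R6@[0,0,D]
    return p,R6@C
def res(w):
    o=[]
    for s in L:
        p,R=fk(s["qpos"],w);o+=list((p-s["position"])/.001)
    return np.r_[o,(np.array(w)-W0)/.3]
W0=np.array([.3,0,.069,.4,0,.4,.25,0])
r=least_squares(res,W0);W=r.x
if __name__=="__main__":
    print(np.round(W,4),r.cost)
    for s in L[-3:]:
        p,R=fk(s["qpos"],W);print(np.round((p-s["position"])*1e3,2),np.degrees(Rn.from_matrix(R.T@Rn.from_euler('xyz',s["tcp_rot"]).as_matrix()).magnitude()))
E
python3 fk.py
```

```text
t 3.7 q [0.1465, 0.265, 1.6568, 0.0017, 1.2213, -0.2842]
p [0.523  0.1479 0.1527] F [-1.2  0.1 -4.8] M [-0.05  0.09  0.03] w 0.271
[[-0.0017  0.9089  0.417 ]
 [ 0.0013  0.417  -0.9089]
 [-1.     -0.001  -0.0019]]
[1.424e-01 1.000e-04 6.930e-02 6.292e-01 6.020e-02 4.211e-01 3.956e-01
 1.000e-04] 0.5715387224345372
[-0.01  0.01  0.  ] 2.0154011980790715e-14
[-0.    0.01  0.  ] 2.6893309532614444e-14
[-0.01  0.01  0.  ] 2.7126960134645255e-14
```

```bash
cat > ik.py <<'E'
from fk import *
lo=np.array([-2.89,-.75,.22,-1.18,.11,-2.7]);hi=np.array([2.89,2.08,2.7,4.32,2.71,2.7])
def ik(p,R,q0):
    def f(q):
        P,Q=fk(q,W);return np.r_[(P-p)*10,Rn.from_matrix(Q.T@R).as_rotvec()]
    r=least_squares(f,np.clip(q0,lo+.01,hi-.01),bounds=(lo,hi));return r.x,r.cost
if __name__=="__main__":
    m=np.array([.5356,-.209,.167]);yaw=-.185;t=np.radians(36)
    R=Rtool(yaw,t)
    for nm,dist,flip in(("go pre",.134,0),("go home",.054,0),("nogo pre",.11,1),("nogo",.08,1)):
        Rt=R@np.diag([1,-1,-1]) if flip else R
        tcp=m+R[:,2]*dist+R[:,0]*.0188
        best={}
        for q6 in(-2,-1.3,1.3,2,0):
            for q4 in(0,1,-1,3):
                for q5 in (.6,1.5):
                    q,c=ik(tcp,Rt,[-.4,.4,1.5,q4,q5,q6])
                    if c<1e-8: best[tuple(np.round(q,2))]=c
        print(nm,np.round(tcp,3),list(best))
E
python3 ik.py
```

```text
go pre [ 0.653 -0.231  0.231] [(np.float64(-0.57), np.float64(0.15), np.float64(1.81), np.float64(0.38), np.float64(0.63), np.float64(-2.2))]
go home [ 0.589 -0.219  0.184] [(np.float64(-0.63), np.float64(0.1), np.float64(2.0), np.float64(0.53), np.float64(0.52), np.float64(-2.41))]
nogo pre [ 0.634 -0.227  0.216] [(np.float64(-0.58), np.float64(0.13), np.float64(1.87), np.float64(0.42), np.float64(0.59), np.float64(0.89))]
nogo [ 0.61  -0.223  0.199] [(np.float64(-0.61), np.float64(0.11), np.float64(1.94), np.float64(0.47), np.float64(0.55), np.float64(0.81))]
```

```bash
cat > goto.py <<'E'
import sys
from ik import *
def plan(pt,Rt,rows=5):
    s,p,R=state();inc(pt,Rt);q,c=ik(pt,Rt,s["qpos"]);print("ik",np.round(q,2),"cost %.1e"%c)
E
python3 - <<'E'
from goto import *
m=np.array([.5356,-.209,.167]);R=Rtool(-.185,np.radians(36))
plan([.58,.05,.27],Rtool(-.8,.2))
plan(m+R[:,2]*.16+R[:,0]*.0188,R)
E
```

```text
full inc [-0.9796  0.0905  0.9379] [-0.1081 -0.0637  0.0111] | this call frac 1.000: [-0.98   0.09   0.938] [-0.108 -0.064  0.011]
ik [ 0.07  0.19  1.48 -0.16  1.34 -0.67] cost 5.4e-20
full inc [-0.7828 -0.1894  3.4213] [-0.2939 -0.1851  0.0955] | this call frac 0.292: [-0.229 -0.055  1.   ] [-0.086 -0.054  0.028]
ik [-0.55  0.16  1.75  0.35  0.66 -2.15] cost 5.5e-24
```

Call:
{"fn": "move_arm", "kwargs": {
  "increments": "-0.3 0.02 0.2 -0.02 -0.01 0; -0.6 0.05 0.5 -0.05 -0.03 0.005; -0.9 0.08 0.8 -0.09 -0.055 0.01; -0.98 0.09 0.938 -0.108 -0.064 0.011; -0.98 0.09 0.938 -0.108 -0.064 0.011"
}}

```text
time_s: 4.32
position: [0.5786, 0.0497, 0.2675]
tcp_rot: [-0.018, 1.374, -0.82]
contact_force: [0.8, -0.1, -4.7]
width: 0.274
```

```bash
python3 st.py
python3 - <<'E'
from goto import *
plan([.63,-.06,.28],Rtool(-.5,.4))
E
```

```text
t 4.325 q [0.0682, 0.1919, 1.4851, -0.1566, 1.342, -0.6748]
p [0.5786 0.0497 0.2675] F [ 0.8 -0.1 -4.7] M [ 0.2   0.2  -0.06] w 0.274
[[ 0.1337  0.7187  0.6823]
 [-0.1431  0.6953 -0.7043]
 [-0.9806 -0.0035  0.1958]]
full inc [ 0.0856 -0.328   0.9562] [-0.0917 -0.0643  0.0294] | this call frac 1.000: [ 0.086 -0.328  0.956] [-0.092 -0.064  0.029]
ik [-0.11  0.13  1.58 -0.17  1.06 -1.13] cost 2.9e-25
```

Call:
{"fn": "move_arm", "kwargs": {
  "increments": "0.02 -0.08 0.25 -0.023 -0.016 0.007; 0.043 -0.16 0.5 -0.046 -0.032 0.015; 0.065 -0.25 0.75 -0.07 -0.048 0.022; 0.086 -0.328 0.956 -0.092 -0.064 0.029; 0.086 -0.328 0.956 -0.092 -0.064 0.029"
}}

```text
time_s: 4.95
position: [0.6273, -0.0603, 0.2756]
tcp_rot: [-0.008, 1.18, -0.51]
contact_force: [-1.3, 0.6, -5.2]
width: 0.273
```

```bash
python3 st.py
python3 - <<'E'
from goto import *
m=np.array([.5356,-.209,.167]);R=Rtool(-.185,np.radians(36))
plan([.665,-.16,.275],Rtool(-.3,.55))
E
```

```text
t 4.95 q [-0.1153, 0.1368, 1.5875, -0.1686, 1.06, -1.128]
p [ 0.6273 -0.0603  0.2756] F [-1.3  0.6 -5.2] M [ 0.32  0.45 -0.05] w 0.273
[[ 0.3324  0.4818  0.8108]
 [-0.1859  0.8763 -0.4445]
 [-0.9246 -0.0029  0.3809]]
full inc [ 0.2638 -0.5762  0.6222] [-0.0572 -0.0506  0.0301] | this call frac 1.000: [ 0.264 -0.576  0.622] [-0.057 -0.051  0.03 ]
ik [-0.35  0.13  1.67  0.04  0.79 -1.64] cost 2.8e-30
```

Call:
{"fn": "move_arm", "kwargs": {
  "increments": "0.07 -0.15 0.16 -0.015 -0.013 0.007; 0.14 -0.3 0.32 -0.03 -0.026 0.015; 0.2 -0.45 0.5 -0.045 -0.039 0.022; 0.264 -0.576 0.622 -0.057 -0.051 0.03; 0.264 -0.576 0.622 -0.057 -0.051 0.03"
}}

```text
time_s: 5.58
position: [0.6629, -0.1597, 0.2709]
tcp_rot: [0.004, 1.028, -0.3]
contact_force: [-0.2, 0.3, -6.2]
width: 0.274
```

```bash
python3 st.py
python3 - <<'E'
from goto import *
m=np.array([.5356,-.209,.167]);R=Rtool(-.185,np.radians(36))
plan(m+R[:,2]*.145+R[:,0]*.0188,R)
E
```

```text
t 5.575 q [-0.3545, 0.1275, 1.6771, 0.0391, 0.7951, -1.6408]
p [ 0.6629 -0.1597  0.2709] F [-0.2  0.3 -6.2] M [ 0.24  0.67 -0.  ] w 0.274
[[ 0.4935  0.299   0.8167]
 [-0.1529  0.9543 -0.2569]
 [-0.8562  0.0019  0.5167]]
full inc [ 0.3299 -0.583   0.0026] [-0.0318 -0.0271  0.0204] | this call frac 1.000: [ 0.33  -0.583  0.003] [-0.032 -0.027  0.02 ]
ik [-0.56  0.16  1.78  0.36  0.65 -2.17] cost 1.2e-19
```

Call:
{"fn": "move_arm", "kwargs": {
  "increments": "0.06 -0.12 0 -0.006 -0.006 0.004; 0.14 -0.27 0.001 -0.015 -0.013 0.01; 0.24 -0.43 0.002 -0.024 -0.02 0.015; 0.33 -0.583 0.003 -0.032 -0.027 0.02; 0.33 -0.583 0.003 -0.032 -0.027 0.02"
}}

```text
time_s: 6.2
position: [0.6604, -0.2315, 0.2337]
tcp_rot: [0.005, 0.949, -0.183]
contact_force: [-0.2, 0.4, -4.4]
width: 0.275
```

```bash
python3 st.py
python3 - <<'E'
from lib import *
I=snap("b1")
def crop(im,x,y,w,h,k): return cv2.resize(im[y:y+h,x:x+w],None,fx=k,fy=k,interpolation=cv2.INTER_CUBIC)
cv2.imwrite("pics/b1.png",np.hstack([crop(I["scene"],170,180,100,100,4),crop(I["top"],310,140,100,100,4)]))
E
```

```text
t 6.2 q [-0.5567, 0.1595, 1.7782, 0.3604, 0.6474, -2.167]
p [ 0.6604 -0.2315  0.2337] F [-0.2  0.4 -4.4] M [0.16 0.75 0.05] w 0.275
[[ 0.5726  0.1855  0.7986]
 [-0.1059  0.9826 -0.1523]
 [-0.813   0.0026  0.5823]]
```

View pics/b1.png

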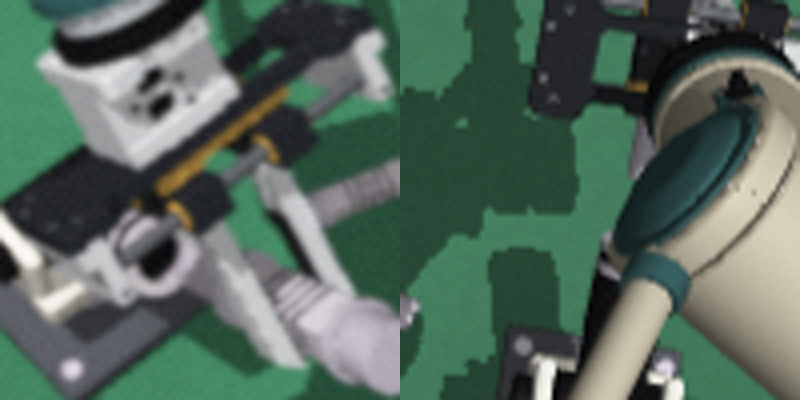

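```bash
cat >> lib.py <<'E'
def gauge_pose(zoff=0,s=None):
    s=s or env.sense();R=Rn.from_euler('xyz',s["tcp_rot"]).as_matrix();p=np.array(s["position"])
    Rg=np.c_[-R[:,2],R[:,1],R[:,0]]  # gauge x=-tool z
    Rg=np.c_[-R[:,2],R[:,1],np.cross(-R[:,2],R[:,1])]
    return pose(p-R[:,0]*.0185+R[:,2]*zoff,Rg)
E
python3 - <<'E'
from lib import *
T=gauge_pose()
I={n:cv2.imread(f"pics/{n}_b1.png") for n in CI}
v=[.5355,-.209,.167,-.185,np.radians(36)]
M=mouthT(v)
e=[(proj("scene",cyl(0,0,r)[:48]@M[:3,:3].T+M[:3,3]),(255,0,0)) for r in(.0225,.015)]
overlay("scene",I["scene"],T,GP,170,190,110,90,7,"pics/b1o.png",e)
print(T)
E
```

```text
[[-0.79695216  0.1838223   0.57539258  0.65096555]
 [ 0.14965716  0.98295894 -0.10674483 -0.22899734]
 [-0.58520936  0.0010411  -0.81088157  0.25099918]
 [ 0.          0.          0.          1.        ]]
```

View pics/b1o.png

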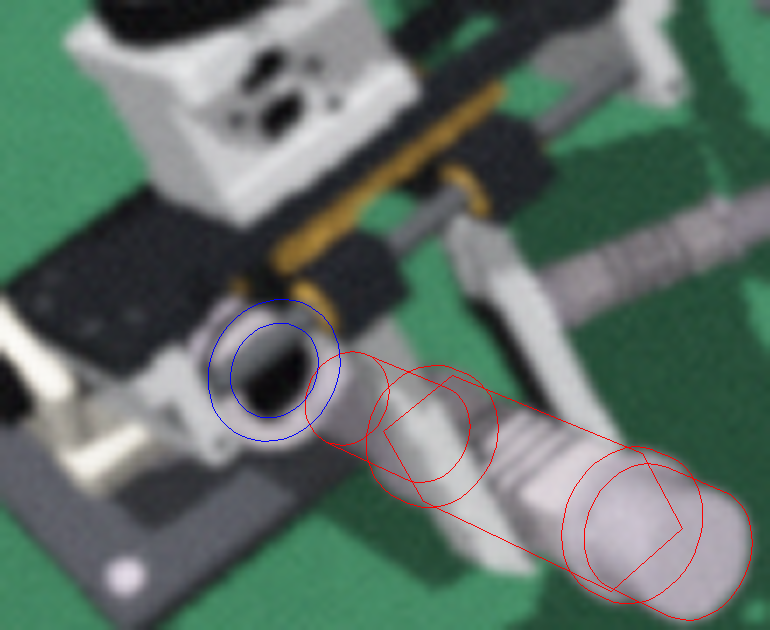

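```bash
cat > edge.py <<'E'
from lib import *
from scipy.ndimage import map_coordinates, gaussian_filter
def edges(img,curve,closed=True,half=2.5,minmag=12,chan=None):
    """for each point on the curve find subpixel signed displacement (along outward normal) of strongest gradient"""
    g=(img.astype(float).mean(2) if chan is None else img[:,:,chan].astype(float));g=gaussian_filter(g,.6)
    n=len(curve);t=np.roll(curve,-1,0)-np.roll(curve,1,0);t/=np.linalg.norm(t,axis=1)[:,None]
    N=np.c_[t[:,1],-t[:,0]];c=curve.mean(0)
    if ((curve-c)*N).sum()<0:N=-N
    s=np.arange(-half,half+.01,.1);out=[]
    for p,m in zip(curve,N):
        q=p+s[:,None]*m;v=map_coordinates(g,[q[:,1],q[:,0]],order=3,mode='nearest')
        d=np.gradient(v,.1);a=np.abs(d);i=a.argmax()
        out.append((s[i] if 2<i<len(s)-3 and a[i]>minmag else np.nan,d[i]))
    return np.array(out),N
def resample(poly,n):
    p=np.vstack([poly,poly[:1]]);L=np.r_[0,np.cumsum(np.linalg.norm(np.diff(p,axis=0),axis=1))];u=np.linspace(0,L[-1],n+1)[:-1]
    return np.c_[np.interp(u,L,p[:,0]),np.interp(u,L,p[:,1])]
E
python3 - <<'E'
from edge import *
# scene shift from gauge in b1
L=[json.loads(l) for l in open("log.jsonl")]
T=gauge_pose(0,L[-1]);img=cv2.imread("pics/scene_b1.png")
A=[];B=[]
for part,nm in((GP[5],"nogo"),(GP[4],"fl2"),(GP[3],"handle")):
    c=resample(polys("scene",T,[part])[0],60)
    e,N=edges(img,c)
    ok=~np.isnan(e[:,0])
    print(nm,[(int(x),int(y),round(d,1),int(g)) for (x,y),(d,g) in zip(c[ok][::2],e[ok][::2])])
E
```

```text
nogo [(276, 267, np.float64(0.3), -42), (275, 270, np.float64(0.3), -42), (275, 272, np.float64(0.3), -42), (274, 274, np.float64(0.0), -42), (272, 276, np.float64(-0.1), -43), (270, 277, np.float64(-0.1), -46), (268, 278, np.float64(-0.3), -44), (265, 278, np.float64(-0.5), -44), (263, 277, np.float64(-0.6), -45), (261, 276, np.float64(-0.8), -44), (259, 275, np.float64(-1.2), -28), (257, 274, np.float64(1.0), -35), (255, 273, np.float64(1.2), -40), (253, 271, np.float64(1.6), -41), (252, 267, np.float64(2.1), -13), (267, 258, np.float64(1.5), -26), (269, 259, np.float64(0.3), -37), (271, 260, np.float64(0.5), -43), (273, 261, np.float64(0.5), -43), (275, 263, np.float64(0.6), -42), (275, 265, np.float64(0.5), -41)]
fl2 [(262, 275, np.float64(1.2), -25), (259, 276, np.float64(-0.9), -28), (257, 276, np.float64(-0.6), -34), (255, 275, np.float64(-0.6), -38), (253, 274, np.float64(-0.6), -40), (251, 273, np.float64(-0.9), -42), (250, 271, np.float64(-0.9), -42), (249, 269, np.float64(-0.3), -27), (249, 267, np.float64(0.5), -14), (258, 254, np.float64(-0.5), -14), (260, 254, np.float64(0.0), -39), (262, 254, np.float64(0.4), -43), (264, 255, np.float64(0.7), -39), (266, 256, np.float64(0.7), -33), (267, 258, np.float64(0.8), -28)]
handle [(256, 273, np.float64(1.8), -33), (253, 273, np.float64(0.6), -39), (250, 271, np.float64(-0.9), -39), (247, 270, np.float64(-1.8), -20), (243, 268, np.float64(-0.7), 28), (232, 262, np.float64(1.4), -30), (229, 261, np.float64(0.1), -29), (229, 247, np.float64(-1.6), -14), (243, 247, np.float64(-0.5), -26), (246, 249, np.float64(0.2), -46), (250, 250, np.float64(1.4), 26), (253, 251, np.float64(-1.0), -15), (260, 254, np.float64(0.7), -32)]
```

```bash
cat > fit2.py <<'E'
from edge import *
L=[json.loads(l) for l in open("log.jsonl")]
T=gauge_pose(0,L[-1]);img=cv2.imread("pics/scene_b1.png")
for part,nm in((np.vstack([GP[0],GP[1]]),"go"),(GP[2],"fl1")):
    c=resample(polys("scene",T,[part])[0],50)
    e,N=edges(img,c);ok=~np.isnan(e[:,0])
    print(nm,[(int(x),int(y),round(float(d),1),int(g)) for (x,y),(d,g) in zip(c[ok],e[ok])])
I={n:cv2.imread(f"pics/{n}0.png") for n in CI}
C0=np.c_[0*th,np.cos(th),np.sin(th)]
def pts(v,rr,n,sh,what):
    M=mouthT(v)
    if what=="hull":
        P=np.vstack([cyl(0,-.075,.0225)]);return resample(cv2.convexHull(proj(n,P@M[:3,:3].T+M[:3,3]).astype(np.float32)).reshape(-1,2),80)+sh
    r=rr if what=="rim" else .015
    return proj(n,(C0*[1,r,r])@M[:3,:3].T+M[:3,3])+sh
def fit(v,w0,show=False,it=12):
    w=np.r_[v,.0225,w0["scene"],w0["top"]].astype(float)
    def collect(w):
        rows=[]
        for n,sl in(("scene",slice(6,8)),("top",slice(8,10))):
            for what in("rim","bore","hull"):
                if n=="top" and what in("bore",) : continue
                if n=="scene" and what=="hull": continue
                c=pts(w[:5],w[5],n,w[sl],what);e,N=edges(I[n],c,half=2.0)
                for i in range(len(c)):
                    if np.isnan(e[i,0]):continue
                    g=e[i,1]
                    if what=="rim" and g>0: continue       # rim bright -> outside darker
                    if n=="top" and what=="rim" and N[i,1]>-.2: continue
                    if what=="bore" and (g<0 or N[i,1]<-.2): continue
                    if what=="hull" and (g<0 or c[i,1]<212 or c[i,1]>226): continue
                    rows.append((n,what,i,c[i]+e[i,0]*N[i],N[i]))
        return rows
    for _ in range(it):
        rows=collect(w)
        def res(u):
            o=[];cache={}
            for n,what,i,q,N in rows:
                k=(n,what)
                if k not in cache: cache[k]=pts(u[:5],u[5],n,u[6:8] if n=="scene" else u[8:10],what)
                c=cache[k]; d=(c-q); j=(d**2).sum(1).argmin()
                # perpendicular distance to local tangent
                t=c[(j+1)%len(c)]-c[j-1];t/=np.linalg.norm(t);o.append((d[j]@np.array([t[1],-t[0]]))/.3)
            o=np.clip(o,-6,6)/np.sqrt(6)  # correlated
            return np.r_[o,(u[5]-.0225)/.0004,(u[6:8]-w0["scene"])/.4,(u[8:10]-w0["top"])/1.0,(u[3]+.195)/.012]
        r=least_squares(res,w,x_scale=[.01,.01,.01,.1,.1,.001,1,1,1,1],loss="soft_l1")
        w=r.x
    sd=np.sqrt(np.diag(np.linalg.inv(r.jac.T@r.jac)))
    print("mouth",np.round(w[:3],4),"yaw,tilt deg",np.round(np.degrees(w[3:5]),2),"rim",round(w[5]*2e3,2),"shifts",np.round(w[6:],2),"n",len(rows),"cost",round(r.cost,1))
    print("sd mm",np.round(sd[:3]*1e3,2),"deg",np.round(np.degrees(sd[3:5]),2))
    M=mouthT(w[:5]);A=M[:3,3]-M[:3,0]*(M[2,3]-.1)/M[2,0];print("tube axis at z=.1:",np.round(A,4),"r",round((M[2,3]-.1)/M[2,0],4))
    return w
if __name__=="__main__":
    w=fit([.5355,-.209,.167,-.185,np.radians(36)],{"scene":np.array([.35,-.5]),"top":np.zeros(2)})
    for n,win in(("scene",(180,215,50,45)),("top",(345,190,50,50))):
        sh=w[6:8] if n=="scene" else w[8:10]
        M=mouthT(w[:5]);overlay(n,I[n],M,[],*win,10,f"pics/f2_{n}.png",[(pts(w[:5],w[5],n,sh,k),c) for k,c in(("rim",(0,0,255)),("bore",(255,0,0)),("hull",(0,255,0)))])
    a=cv2.imread("pics/f2_scene.png");b=cv2.imread("pics/f2_top.png")
    a=cv2.resize(a,(400,360));b=cv2.resize(b,(400,400));o=np.zeros((400,800,3),np.uint8);o[:360,:400]=a;o[:,400:]=b;cv2.imwrite("pics/f2.png",o)
E
python3 fit2.py
```

```text
go [(236, 250, -1.6, -38), (235, 252, -1.0, -31), (235, 253, -0.1, -25), (235, 254, 1.8, -21), (227, 258, 2.1, -29), (226, 258, 1.9, -25), (225, 257, 1.5, -26), (224, 256, 1.3, -22), (222, 256, -0.4, -16), (221, 255, -0.9, -21), (220, 255, -1.0, -20), (219, 254, -1.1, -21), (218, 254, -1.2, -20), (217, 253, -1.2, -19), (215, 252, -1.3, -20), (214, 252, -1.3, -19), (213, 250, -1.1, 13), (212, 249, 2.0, -20), (212, 247, 1.8, -42), (212, 246, 0.5, -51), (212, 245, 0.0, -58), (213, 244, -0.1, -60), (214, 242, 0.2, -54), (215, 241, 0.7, -40), (216, 241, 1.1, -16), (217, 240, 1.6, -19), (218, 240, 1.6, -32), (219, 240, 1.8, -30), (222, 240, -0.5, 12), (229, 243, 1.0, -15), (230, 244, -0.2, -17), (231, 244, -1.6, -23), (233, 245, -1.7, -31), (234, 246, -2.1, -30), (235, 249, -2.0, -36)]
fl1 [(240, 251, 0.3, 26), (240, 252, -0.7, 33), (239, 253, -1.1, 31), (239, 254, 0.3, 22), (239, 255, 0.1, 23), (238, 256, -2.2, -16), (237, 257, 1.2, -19), (230, 262, -0.4, -21), (229, 262, -0.8, -29), (228, 262, -0.9, -28), (227, 261, -1.1, -29), (226, 261, -0.9, -28), (225, 260, -1.0, -25), (224, 259, -1.2, -27), (223, 259, -1.2, -26), (222, 258, -1.1, -24), (221, 256, -1.1, -25), (221, 255, -1.1, -24), (221, 254, -1.0, -18), (223, 246, 0.0, -12), (224, 245, 0.2, -19), (225, 244, 0.3, -14), (240, 249, 1.7, 18)]
mouth [ 0.5346 -0.2082  0.16  ] yaw,tilt deg [-10.97  31.4 ] rim 46.87 shifts [ 0.27 -0.5   0.37 -0.31] n 114 cost 28.2
sd mm [0.44 0.24 1.79] deg [0.69 2.39]
tube axis at z=.1: [ 0.4363 -0.1859  0.1   ] r 0.1172
```

View pics/f2.png

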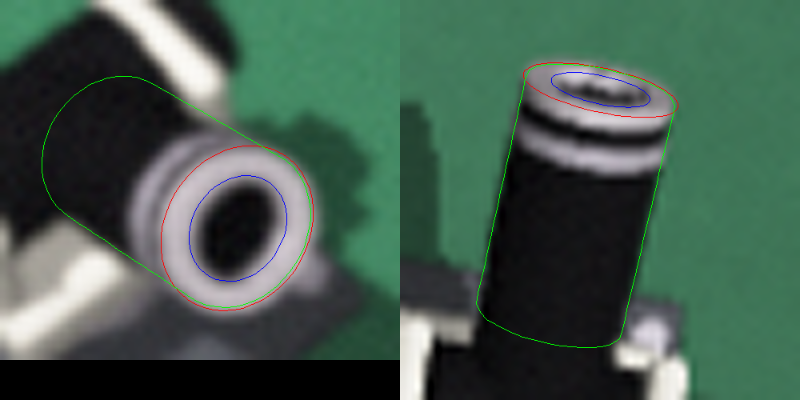

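Run:
```python
import sys
from fit2 import *
for sh in ([.35,-.5],[.4,-.9]):
    for tp in ([0,0],[.3,-.3]):
        w=fit([.5346,-.2082,.16,-.19,np.radians(31)],{"scene":np.array(sh),"top":np.array(tp)})
```

```text
go [(236, 250, -1.6, -38), (235, 252, -1.0, -31), (235, 253, -0.1, -25), (235, 254, 1.8, -21), (227, 258, 2.1, -29), (226, 258, 1.9, -25), (225, 257, 1.5, -26), (224, 256, 1.3, -22), (222, 256, -0.4, -16), (221, 255, -0.9, -21), (220, 255, -1.0, -20), (219, 254, -1.1, -21), (218, 254, -1.2, -20), (217, 253, -1.2, -19), (215, 252, -1.3, -20), (214, 252, -1.3, -19), (213, 250, -1.1, 13), (212, 249, 2.0, -20), (212, 247, 1.8, -42), (212, 246, 0.5, -51), (212, 245, 0.0, -58), (213, 244, -0.1, -60), (214, 242, 0.2, -54), (215, 241, 0.7, -40), (216, 241, 1.1, -16), (217, 240, 1.6, -19), (218, 240, 1.6, -32), (219, 240, 1.8, -30), (222, 240, -0.5, 12), (229, 243, 1.0, -15), (230, 244, -0.2, -17), (231, 244, -1.6, -23), (233, 245, -1.7, -31), (234, 246, -2.1, -30), (235, 249, -2.0, -36)]
fl1 [(240, 251, 0.3, 26), (240, 252, -0.7, 33), (239, 253, -1.1, 31), (239, 254, 0.3, 22), (239, 255, 0.1, 23), (238, 256, -2.2, -16), (237, 257, 1.2, -19), (230, 262, -0.4, -21), (229, 262, -0.8, -29), (228, 262, -0.9, -28), (227, 261, -1.1, -29), (226, 261, -0.9, -28), (225, 260, -1.0, -25), (224, 259, -1.
[... 361 characters left out ...]
67 2.41]
tube axis at z=.1: [ 0.4412 -0.1864  0.1   ] r 0.1128
mouth [ 0.5347 -0.2073  0.1588] yaw,tilt deg [-11.1   32.21] rim 46.78 shifts [-0.04 -0.53  0.88 -0.16] n 112 cost 28.7
sd mm [0.29 0.9  1.96] deg [0.66 2.53]
tube axis at z=.1: [ 0.4414 -0.1857  0.1   ] r 0.1124
mouth [ 0.5327 -0.2073  0.1547] yaw,tilt deg [-11.16  33.31] rim 46.75 shifts [ 0.44 -0.99  1.21 -1.21] n 112 cost 30.3
sd mm [0.36 0.79 1.95] deg [0.66 2.61]
tube axis at z=.1: [ 0.4496 -0.1876  0.1   ] r 0.1014
mouth [ 0.5335 -0.2076  0.1565] yaw,tilt deg [-11.07  32.94] rim 46.7 shifts [ 0.34 -0.88  0.9  -0.86] n 115 cost 28.6
sd mm [0.29 0.76 1.63] deg [0.66 2.44]
tube axis at z=.1: [ 0.4463 -0.1873  0.1   ] r 0.1059
```

```bash
cat > tgt.py <<'E'
from goto import *
def tgt(m,yaw,tilt,d,flip=False):
    """gauge origin at distance d out from mouth m on the axis"""
    R=Rtool(yaw,tilt);p=np.array(m)+R[:,2]*d+R[:,0]*.0185
    return p,(R@np.diag([1,-1,-1]) if flip else R)
E
python3 - <<'E'
from tgt import *
plan(*tgt([.5345,-.208,.1585],np.radians(-11.05),np.radians(31.3),.122))
E
```

```text
full inc [ 0.1275 -0.0144 -0.2494] [ 0.0019  0.0251 -0.0017] | this call frac 1.000: [ 0.128 -0.014 -0.249] [ 0.002  0.025 -0.002]
ik [-0.55  0.18  1.78  0.29  0.68 -2.1 ] cost 1.2e-19
```

Call:
{"fn": "move_arm", "kwargs": {
  "increments": "0.06 -0.007 -0.06 0.001 0.012 -0.001; 0.128 -0.014 -0.15 0.002 0.025 -0.002; 0.128 -0.014 -0.249 0.002 0.025 -0.002; 0.128 -0.014 -0.249 0.002 0.025 -0.002"
}}

```text
time_s: 6.8
position: [0.645, -0.228, 0.205]
tcp_rot: [0.001, 1.026, -0.191]
contact_force: [-0.4, -0.4, -4.2]
width: 0.276
```

```bash
python3 st.py
cat > look.py <<'E'
import sys
from tgt import *
tag=sys.argv[1]
m=[.5345,-.208,.1585,np.radians(-11.05),np.radians(31.3)]
if len(sys.argv)>2: m=[float(a) for a in sys.argv[2].split(",")]; m[3:]=np.radians(m[3:])
I=snap(tag);T=gauge_pose()
M=mouthT(m)
ex=[(proj("scene",cyl(0,0,r)[:48]@M[:3,:3].T+M[:3,3]),(255,0,0)) for r in(.0233,.015)]
overlay("scene",I["scene"],T,GP,180,200,100,75,8,f"pics/{tag}o.png",ex)
o=cv2.resize(I["scene"][200:275,180:280],None,fx=8,fy=8,interpolation=cv2.INTER_CUBIC);cv2.imwrite(f"pics/{tag}r.png",o)
Ti=np.linalg.inv(M)@T;print("gauge tip in mouth frame mm",np.round((Ti@[.104,0,0,1])[:3]*1e3,2),"axis",np.round(np.degrees(Ti[:3,0]),2))
E
python3 look.py c1
```

```text
t 6.8 q [-0.5448, 0.1825, 1.7814, 0.2884, 0.6817, -2.1016]
p [ 0.645 -0.228  0.205] F [-0.4 -0.4 -4.2] M [0.1  0.69 0.03] w 0.276
[[ 5.084e-01  1.913e-01  8.396e-01]
 [-9.860e-02  9.815e-01 -1.640e-01]
 [-8.555e-01  6.000e-04  5.178e-01]]
gauge tip in mouth frame mm [18.15  1.07  0.41] axis [-57.27  -1.62  -0.55]
```

View pics/c1o.png

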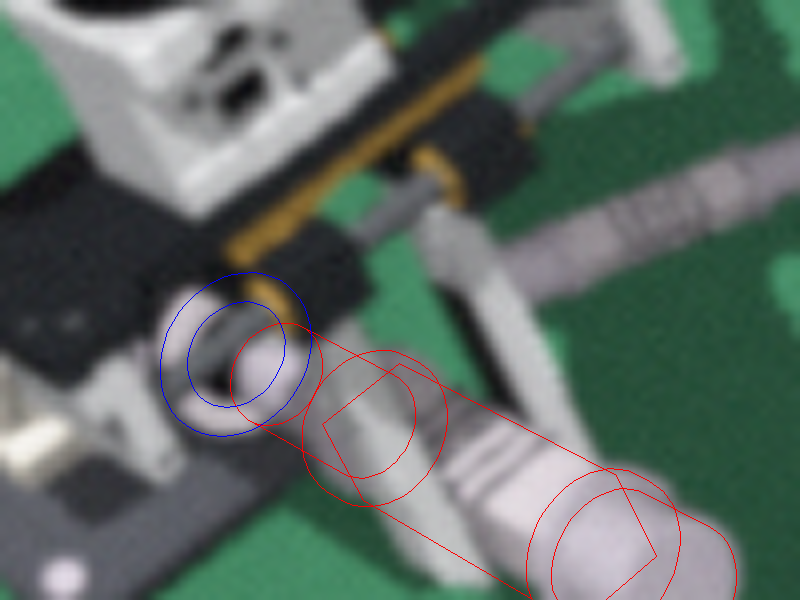

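View pics/c1r.png

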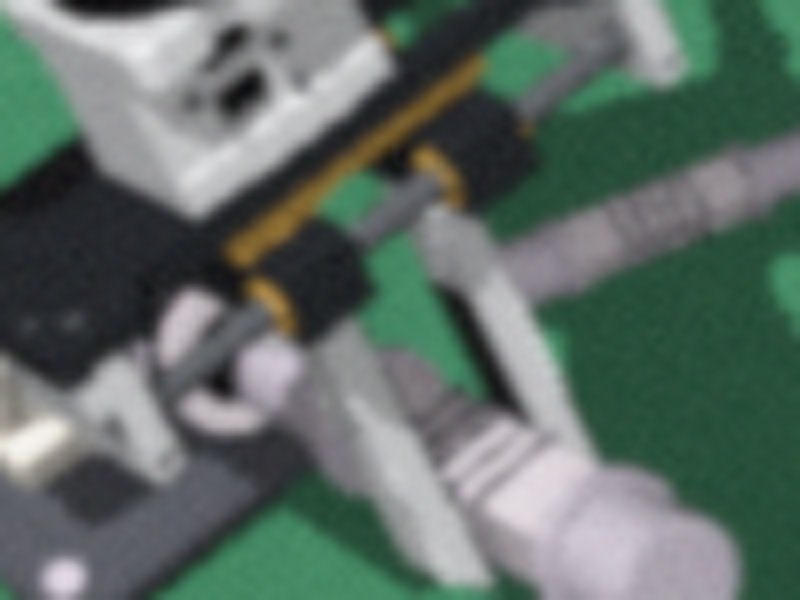

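```bash
sed -i "s/from_euler('zy',\[v\[3\],-v\[4\]\])/from_euler('ZY',[v[3],-v[4]])/" lib.py; sed -i '/^T=gauge_pose/,/print(nm/d' fit2.py; sed -n 1,8p fit2.py
python3 - <<'E'
from fit2 import *
for sh in ([0.1,-.2],[.35,-.5],[.4,-.9]):
    for tp in ([0,0],[.5,-.3]):
        w=fit([.5346,-.2082,.16,-.19,np.radians(31)],{"scene":np.array(sh),"top":np.array(tp)})
E
```

```text
from edge import *
L=[json.loads(l) for l in open("log.jsonl")]
I={n:cv2.imread(f"pics/{n}0.png") for n in CI}
C0=np.c_[0*th,np.cos(th),np.sin(th)]
def pts(v,rr,n,sh,what):
    M=mouthT(v)
    if what=="hull":
        P=np.vstack([cyl(0,-.075,.0225)]);return resample(cv2.convexHull(proj(n,P@M[:3,:3].T+M[:3,3]).astype(np.float32)).reshape(-1,2),80)+sh
mouth [ 0.535  -0.2078  0.1612] yaw,tilt deg [-11.11  31.55] rim 46.76 shifts [ 0.09 -0.19  0.06  0.01] n 118 cost 26.0
sd mm [1.08 0.22 2.11] deg [0.65 2.2 ]
tube axis at z=.1: [ 0.4371 -0.1886  0.1   ] r 0.117
mouth [ 0.5336 -0.2064  0.1579] yaw,tilt deg [-11.08  32.16] rim 46.92 shifts [ 0.05 -0.2   0.86 -0.74] n 118 cost 26.6
sd mm [0.95 0.33 0.25] deg [0.67 2.24]
tube axis at z=.1: [ 0.4433 -0.1887  0.1   ] r 0.1088
mouth [ 0.5331 -0.2067  0.1567] yaw,tilt deg [-11.11  32.37] rim 46.91 shifts [ 0.24 -0.44  0.83 -1.05] n 118 cost 27.3
sd mm [1.34 0.16 2.48] deg [0.66 2.26]
tube axis at z=.1: [ 0.4454 -0.1894  0.1   ] r 0.1059
mouth [ 0.5335 -0.2071  0.1575] yaw,tilt deg [-11.14  32.45] rim 46.87 shifts [ 0.27 -0.51  0.64 -0.76] n 112 cost 27.0
sd mm [0.39 0.51 1.82] deg [0.66 2.5 ]
tube axis at z=.1: [ 0.4448 -0.1896  0.1   ] r 0.1071
mouth [ 0.5338 -0.2081  0.1573] yaw,tilt deg [-11.32  32.03] rim 46.87 shifts [ 0.42 -0.93  0.29 -0.71] n 118 cost 26.6
sd mm [1.1  0.18 2.12] deg [0.68 2.24]
tube axis at z=.1: [ 0.444  -0.1901  0.1   ] r 0.108
mouth [ 0.5331 -0.2072  0.1555] yaw,tilt deg [-11.14  33.09] rim 46.73 shifts [ 0.32 -0.88  0.74 -1.1 ] n 113 cost 26.8
sd mm [0.98 0.44 0.58] deg [0.66 2.47]
tube axis at z=.1: [ 0.4496 -0.1907  0.1   ] r 0.1016
```

```bash
cat > tm.py <<'E'
import sys
from tgt import *
# usage: tm.py mx,my,mz,yaw,tilt tipdist(mm; + outside) [flip]
a=[float(x) for x in sys.argv[1].split(",")];d=float(sys.argv[2])/1e3
flip=len(sys.argv)>3
plan(*tgt(a[:3],np.radians(a[3]),np.radians(a[4]),d+(.08 if flip else .104),flip))
M=mouthT(np.r_[a[:3],np.radians(a[3:])]);s=env.sense();T=gauge_pose(0,s);Ti=np.linalg.inv(M)@T
print("tip now",np.round((Ti@[-.08 if flip else .104,0,0,1])[:3]*1e3,2),"axis deg",np.round(np.degrees(Ti[1:3,0]),2),"F mouth frame",np.round(M[:3,:3].T@(np.array(s["contact_force"])-[0,0,-4.4]),1),"M",np.round(s["torque"],2))
E
python3 tm.py .534,-.2075,.1585,-11.1,31.7 5
```

```text
full inc [-0.0053 -0.0015 -0.1131] [ 0.0002 -0.0018  0.0002] | this call frac 1.000: [-0.005 -0.002 -0.113] [ 0.    -0.002  0.   ]
ik [-0.56  0.17  1.82  0.31  0.65 -2.13] cost 6.8e-20
tip now [18.68  0.14 -0.12] axis deg [-0.03  0.33] F mouth frame [-1.1  0.9  0.3] M [0.09 0.64 0.04]
```

Call:
{"fn": "move_arm", "kwargs": {
  "increments": "-0.005 -0.002 -0.04 0 -0.002 0; -0.005 -0.002 -0.08 0 -0.002 0; -0.005 -0.002 -0.113 0 -0.002 0; -0.005 -0.002 -0.113 0 -0.002 0"
}}

```text
time_s: 7.4
position: [0.6341, -0.2272, 0.1997]
tcp_rot: [-0.001, 1.018, -0.195]
contact_force: [-0.7, -0.5, -4.0]
width: 0.274
```

```bash
python3 st.py;python3 tm.py .534,-.2075,.1585,-11.1,31.7 -2; python3 look.py c2 .534,-.2075,.1585,-11.1,31.7
```

```text
t 7.4 q [-0.5566, 0.1691, 1.8186, 0.311, 0.6537, -2.1332]
p [ 0.6341 -0.2272  0.1997] F [-0.7 -0.5 -4. ] M [ 0.15  0.68 -0.05] w 0.274
[[ 5.156e-01  1.926e-01  8.349e-01]
 [-1.016e-01  9.813e-01 -1.637e-01]
 [-8.508e-01 -4.000e-04  5.255e-01]]
full inc [-0.0005  0.0007 -0.0533] [0.     0.     0.0001] | this call frac 1.000: [-0.     0.001 -0.053] [0. 0. 0.]
ik [-0.56  0.16  1.83  0.32  0.65 -2.15] cost 2.8e-28
tip now [ 4.4  -0.09 -0.06] axis deg [-0.01 -0.  ] F mouth frame [-0.3 -0.6  0.6] M [ 0.15  0.68 -0.05]
gauge tip in mouth frame mm [ 5.16 -0.26 -0.1 ] axis [-5.73e+01 -1.00e-02 -5.00e-02]
```

View pics/c2o.png

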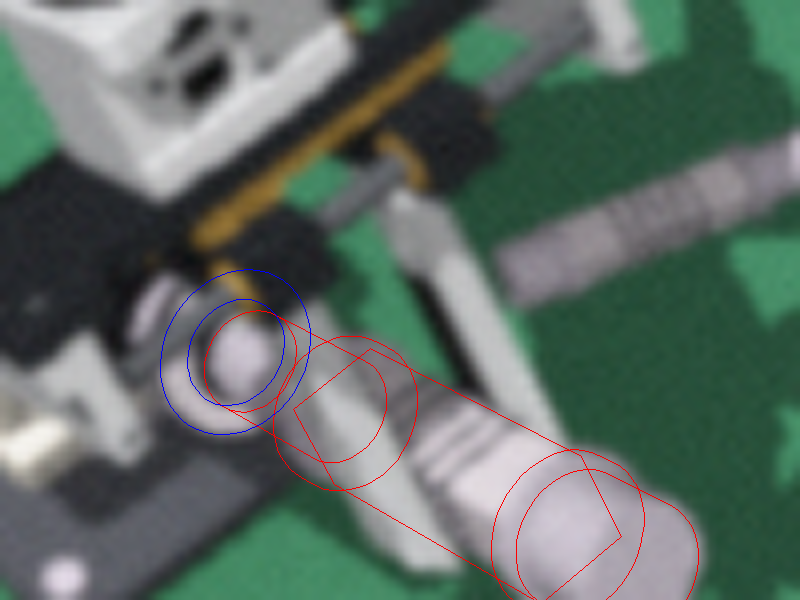

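View pics/c2r.png

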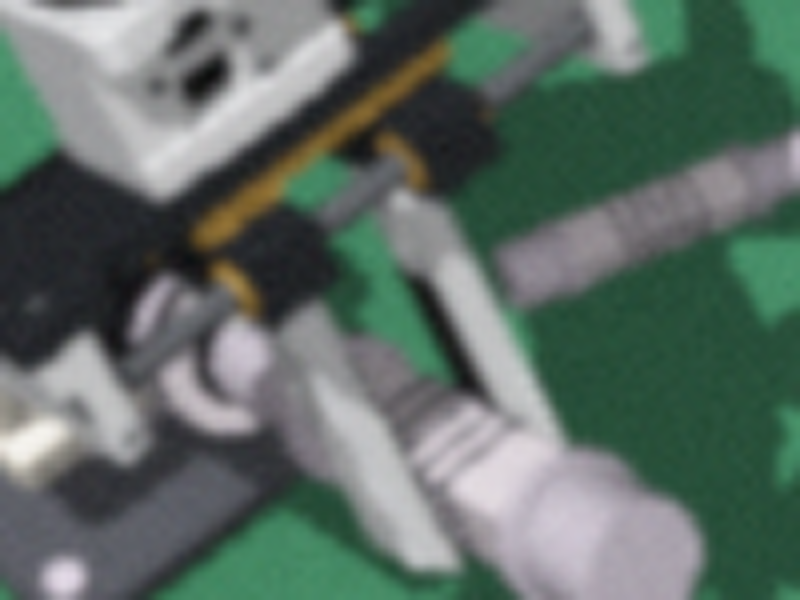

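The tip face at crop (240,358) looks centred on the bore (ellipse centred near 235,352). I'll advance in small steps and watch the force.

Call:
{"fn": "move_arm", "kwargs": {
  "increments": "0 0.001 -0.025 0 0 0; 0 0.001 -0.053 0 0 0; 0 0.001 -0.053 0 0 0"
}}

```text
time_s: 7.88
position: [0.6302, -0.227, 0.1979]
tcp_rot: [-0.003, 1.014, -0.197]
contact_force: [2.1, -1.0, -2.9]
width: 0.272
```

```bash
python3 tm.py .534,-.2075,.1585,-11.1,31.7 -7
```

```text
full inc [ 0.0034  0.0051 -0.0597] [0.0001 0.0011 0.0006] | this call frac 1.000: [ 0.003  0.005 -0.06 ] [0.    0.001 0.001]
ik [-0.56  0.16  1.85  0.33  0.64 -2.15] cost 1.2e-28
tip now [ 0.1  -0.62  0.06] axis deg [-0.02 -0.21] F mouth frame [ 2.7 -0.6  0.1] M [-0.1   0.32 -0.02]
```

Call:
{"fn": "move_arm", "kwargs": {
  "increments": "0 0 0 0 0 0; 0 0 0 0 0 0"
}}

```text
time_s: 8.12
position: [0.6302, -0.227, 0.1979]
tcp_rot: [-0.003, 1.014, -0.197]
contact_force: [0.6, -0.8, -3.9]
width: 0.277
```

```bash
python3 tm.py .534,-.2075,.1585,-11.1,31.7 -7; python3 look.py c3 .534,-.2075,.1585,-11.1,31.7
```

```text
full inc [ 0.0034  0.0055 -0.0599] [0.0001 0.0011 0.0006] | this call frac 1.000: [ 0.003  0.006 -0.06 ] [0.    0.001 0.001]
ik [-0.56  0.16  1.85  0.33  0.64 -2.15] cost 2.2e-28
tip now [ 0.12 -0.67  0.06] axis deg [-0.03 -0.2 ] F mouth frame [ 0.9 -0.7 -0. ] M [ 0.02  0.48 -0.04]
gauge tip in mouth frame mm [ 0.15 -0.66  0.04] axis [-5.73e+01 -3.00e-02 -2.10e-01]
```

View pics/c3r.png

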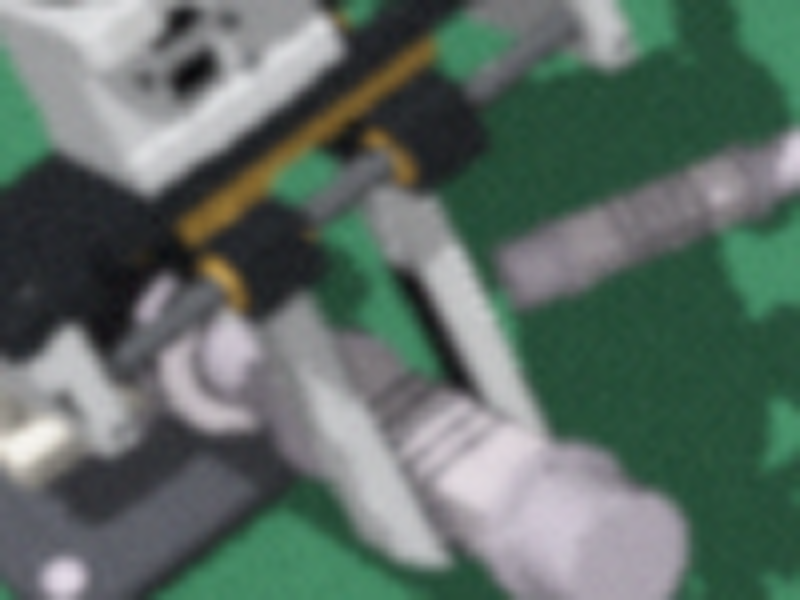

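Call:
{"fn": "move_arm", "kwargs": {
  "increments": "0.002 0.006 -0.02 0 0.001 0.001; 0.003 0.006 -0.04 0 0.001 0.001; 0.003 0.006 -0.04 0 0.001 0.001"
}}

```text
time_s: 8.6
position: [0.6258, -0.2259, 0.1947]
tcp_rot: [-0.001, 1.018, -0.193]
contact_force: [-1.0, -3.3, -3.2]
width: 0.274
```

```bash
python3 tm.py .534,-.2075,.1585,-11.1,31.7 -7
```

```text
full inc [ 0.0011  0.0032 -0.014 ] [ 0.0005 -0.0002 -0.0002] | this call frac 1.000: [ 0.001  0.003 -0.014] [ 0.001 -0.    -0.   ]
ik [-0.56  0.16  1.85  0.33  0.64 -2.15] cost 2.1e-22
tip now [-5.31 -0.56  0.2 ] axis deg [-0.1   0.04] F mouth frame [ 0.4 -3.4  1.2] M [-0.46  0.78 -0.04]
```

```bash
python3 tm.py .5338,-.2086,.1587,-11.1,31.7 -10
```

```text
full inc [-0.0002 -0.0061 -0.038 ] [ 0.0005 -0.0002 -0.0002] | this call frac 1.000: [-0.    -0.006 -0.038] [ 0.001 -0.    -0.   ]
ik [-0.57  0.16  1.85  0.33  0.64 -2.16] cost 3.3e-30
tip now [-5.43  0.56  0.04] axis deg [-0.1   0.04] F mouth frame [ 0.4 -3.4  1.2] M [-0.46  0.78 -0.04]
```

Call:
{"fn": "move_arm", "kwargs": {
  "increments": "0 -0.006 0 0.001 0 0; 0 -0.006 -0.02 0.001 0 0; 0 -0.006 -0.038 0.001 0 0; 0 -0.006 -0.038 0.001 0 0"
}}

```text
time_s: 9.1
position: [0.6213, -0.2256, 0.1919]
tcp_rot: [0.002, 1.019, -0.192]
contact_force: [-0.2, -1.2, -2.0]
width: 0.274
```

```bash
python3 tm.py .5338,-.2086,.1587,-11.1,31.7 -18
```

```text
full inc [-0.0006 -0.0013 -0.0612] [-0.0004 -0.0005 -0.0002] | this call frac 1.000: [-0.001 -0.001 -0.061] [-0. -0. -0.]
ik [-0.57  0.15  1.87  0.34  0.62 -2.18] cost 1.1e-25
tip now [-10.63   0.28   0.08] axis deg [0.07 0.09] F mouth frame [ 1.3 -1.2  2.1] M [-0.24  0.8  -0.06]
```

```bash
python3 tm.py .5335,-.2089,.1590,-11.1,31.7 -18
```

```text
full inc [-0.0038 -0.0043 -0.0615] [-0.0004 -0.0005 -0.0002] | this call frac 1.000: [-0.004 -0.004 -0.062] [-0. -0. -0.]
ik [-0.58  0.15  1.87  0.34  0.63 -2.18] cost 8.9e-26
tip now [-10.59   0.63  -0.3 ] axis deg [0.07 0.09] F mouth frame [ 1.3 -1.2  2.1] M [-0.24  0.8  -0.06]
```

Call:
{"fn": "move_arm", "kwargs": {
  "increments": "-0.004 -0.004 -0.015 0 0 0; -0.004 -0.004 -0.03 0 0 0; -0.004 -0.004 -0.045 0 0 0; -0.004 -0.004 -0.062 0 0 0; -0.004 -0.004 -0.062 0 0 0"
}}

```text
time_s: 9.72
position: [0.6141, -0.2243, 0.1877]
tcp_rot: [0.004, 1.021, -0.191]
contact_force: [-0.6, -0.1, -5.1]
width: 0.276
```

```bash
python3 tm.py .5335,-.2089,.1590,-11.1,31.7 -26
```

```text
full inc [-0.0014 -0.0033 -0.0579] [-0.0005 -0.001  -0.0005] | this call frac 1.000: [-0.001 -0.003 -0.058] [-0.    -0.001 -0.   ]
ik [-0.58  0.15  1.89  0.35  0.61 -2.2 ] cost 2.0e-25
tip now [-18.99   0.51   0.14] axis deg [0.09 0.18] F mouth frame [-0.9 -0.2 -0.3] M [ 0.06  0.79 -0.1 ]
```

Call:
{"fn": "move_arm", "kwargs": {
  "increments": "-0.001 -0.001 -0.02 0 0 0; -0.001 -0.002 -0.04 0 0 0; -0.001 -0.002 -0.06 0 0 0; -0.001 -0.002 -0.075 0 0 0; -0.001 -0.002 -0.075 0 0 0"
}}

```text
time_s: 10.35
position: [0.6063, -0.2229, 0.1829]
tcp_rot: [0.004, 1.021, -0.191]
contact_force: [0.5, -0.5, -5.1]
width: 0.278
```

```bash
python3 tm.py .5335,-.2089,.1590,-11.1,31.7 -36
```

```text
full inc [-0.0004 -0.0022 -0.0636] [-0.0005 -0.0011 -0.0005] | this call frac 1.000: [-0.    -0.002 -0.064] [-0.001 -0.001 -0.001]
ik [-0.59  0.14  1.91  0.37  0.6  -2.22] cost 4.6e-24
tip now [-28.3    0.39   0.29] axis deg [0.1 0.2] F mouth frame [ 0.1 -0.4 -0.9] M [ 0.13  0.63 -0.01]
```

Call:
{"fn": "move_arm", "kwargs": {
  "increments": "-0.001 -0.001 -0.025 0 0 0; -0.001 -0.001 -0.05 0 0 0; -0.001 -0.001 -0.07 0 0 0; -0.001 -0.001 -0.09 0 0 0; -0.001 -0.001 -0.09 0 0 0"
}}

```text
time_s: 10.98
position: [0.5969, -0.2211, 0.1772]
tcp_rot: [0.005, 1.021, -0.19]
contact_force: [-0.5, -0.1, -6.0]
width: 0.274
```

```bash
python3 tm.py .5335,-.2089,.1590,-11.1,31.7 -46
```

```text
full inc [ 0.0006 -0.0019 -0.0539] [-0.0006 -0.0013 -0.0006] | this call frac 1.000: [ 0.001 -0.002 -0.054] [-0.001 -0.001 -0.001]
ik [-0.6   0.13  1.94  0.38  0.59 -2.24] cost 4.9e-25
tip now [-39.46   0.38   0.46] axis deg [0.11 0.23] F mouth frame [-1.2 -0.2 -1.1] M [0.13 0.68 0.06]
```

Call:
{"fn": "move_arm", "kwargs": {
  "increments": "0 -0.001 -0.02 0 0 0; 0 -0.001 -0.04 0 0 0; 0 -0.001 -0.058 0 0 0; 0 -0.001 -0.058 0 0 0"
}}

```text
time_s: 11.48
position: [0.5909, -0.22, 0.1735]
tcp_rot: [0.005, 1.022, -0.19]
contact_force: [-0.6, -0.2, -4.5]
width: 0.274
```

```bash
python3 tm.py .5335,-.2089,.1590,-11.1,31.7 -50
```

```text
full inc [ 0.001  -0.0011 -0.0278] [-0.0006 -0.0013 -0.0006] | this call frac 1.000: [ 0.001 -0.001 -0.028] [-0.001 -0.001 -0.001]
ik [-0.6   0.13  1.95  0.39  0.58 -2.25] cost 3.1e-30
tip now [-46.59   0.3    0.52] axis deg [0.11 0.23] F mouth frame [-0.6 -0.3  0.2] M [0.19 0.68 0.02]
```

Call:
{"fn": "move_arm", "kwargs": {
  "increments": "0 0 -0.012 0 0 0; 0 0 -0.024 0 0 0; 0 0 -0.024 0 0 0"
}}

```text
time_s: 11.85
position: [0.5901, -0.2203, 0.1735]
tcp_rot: [0.004, 1.017, -0.192]
contact_force: [5.7, 0.7, -4.1]
width: 0.275
```

```bash
python3 tm.py .5335,-.2089,.1590,-11.1,31.7 -51; python3 look.py c4 .5335,-.2089,.159,-11.1,31.7
```

```text
full inc [ 0.0041  0.002  -0.0314] [-0.001   0.     -0.0003] | this call frac 1.000: [ 0.004  0.002 -0.031] [-0.001  0.    -0.   ]
ik [-0.6   0.13  1.95  0.39  0.58 -2.25] cost 8.0e-31
tip now [-47.24   0.05   0.48] axis deg [ 0.17 -0.  ] F mouth frame [ 4.8  1.8 -2.6] M [ 0.29 -0.33  0.05]
gauge tip in mouth frame mm [-4.725e+01  4.000e-02  5.000e-01] axis [-57.3    0.16   0.  ]
```

View pics/c4r.png

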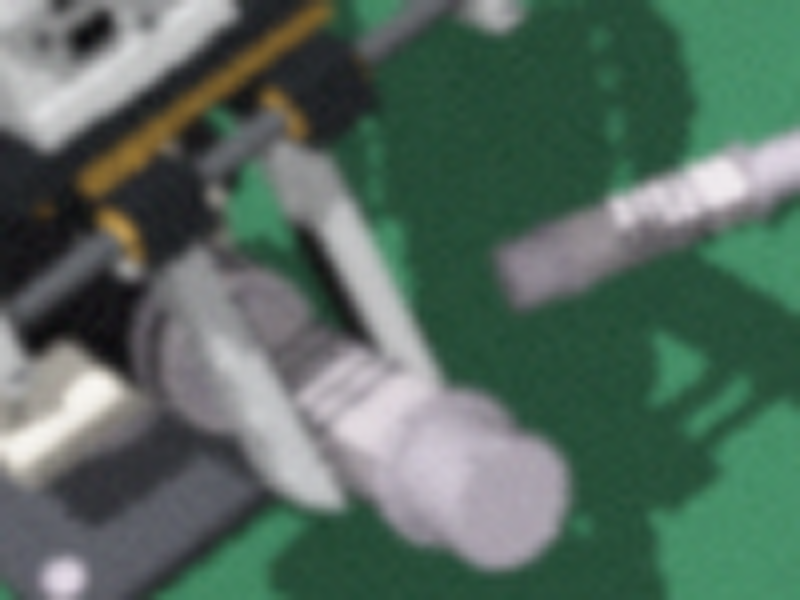

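Call:
{"fn": "move_arm", "kwargs": {
  "increments": "0 0 -0.015 0 0 0; 0 0 -0.03 0 0 0; 0 0 -0.04 0 0 0; 0 0 -0.04 0 0 0"
}}

```text
time_s: 12.45
position: [0.5897, -0.2207, 0.1742]
tcp_rot: [0.003, 1.009, -0.195]
contact_force: [11.2, 1.7, -4.3]
width: 0.274
```

```bash
python3 st.py; python3 tm.py .5335,-.2089,.1590,-11.1,31.7 -51; python3 look.py c5 .5335,-.2089,.159,-11.1,31.7
```

```text
t 12.45 q [-0.6012, 0.1289, 1.9473, 0.3956, 0.5775, -2.253]
p [ 0.5897 -0.2207  0.1742] F [11.2  1.7 -4.3] M [ 0.43 -1.28  0.23] w 0.274
[[ 0.5224  0.1967  0.8297]
 [-0.1032  0.9805 -0.1675]
 [-0.8464  0.0019  0.5325]]
full inc [ 0.0101  0.0065 -0.0319] [-0.0015  0.0027  0.0002] | this call frac 1.000: [ 0.01   0.006 -0.032] [-0.001  0.003  0.   ]
ik [-0.6   0.13  1.95  0.39  0.58 -2.25] cost 3.0e-24
tip now [-47.33  -0.3    0.38] axis deg [ 0.27 -0.48] F mouth frame [ 9.1  3.8 -5.5] M [ 0.43 -1.28  0.23]
gauge tip in mouth frame mm [-47.37  -0.29   0.38] axis [-57.29   0.26  -0.47]
```

View pics/c5o.png

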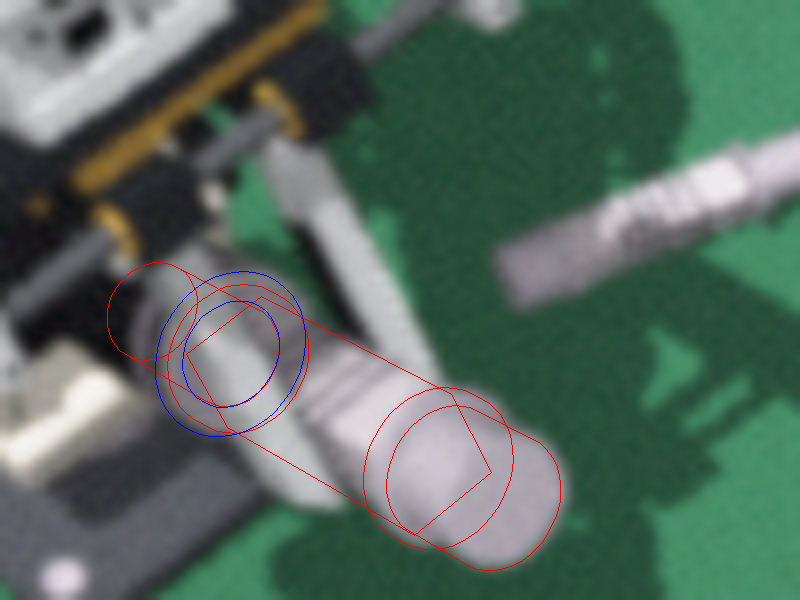

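Call:
{"fn": "move_arm", "kwargs": {
  "increments": "0 0 0.01 0 0 0; 0 0 0.01 0 0 0; 0 0 0.01 0 0 0"
}}

```text
time_s: 12.92
position: [0.5899, -0.2206, 0.1741]
tcp_rot: [0.004, 1.011, -0.194]
contact_force: [0.7, 0.2, -4.7]
width: 0.274
```

```bash
python3 st.py; python3 tm.py .5335,-.2089,.1590,-11.1,31.7 -51
python3 - <<'E'
import cv2
a=cv2.imread("pics/scene_c5.png")[215:265,180:240]
cv2.imwrite("pics/c5z.png",cv2.resize(a,None,fx=12,fy=12,interpolation=cv2.INTER_CUBIC))
E
```

```text
t 12.925 q [-0.6005, 0.1297, 1.9455, 0.393, 0.5798, -2.2502]
p [ 0.5899 -0.2206  0.1741] F [ 0.7  0.2 -4.7] M [ 0.16  0.69 -0.01] w 0.274
[[ 0.521   0.1964  0.8306]
 [-0.1025  0.9805 -0.1675]
 [-0.8473  0.0021  0.531 ]]
full inc [ 0.0086  0.0051 -0.0327] [-0.0014  0.0021  0.0001] | this call frac 1.000: [ 0.009  0.005 -0.033] [-0.001  0.002  0.   ]
ik [-0.6   0.13  1.95  0.39  0.58 -2.25] cost 9.1e-22
tip now [-47.2   -0.17   0.37] axis deg [ 0.25 -0.38] F mouth frame [ 0.4  0.3 -0.6] M [ 0.16  0.69 -0.01]
```

View pics/c5z.png

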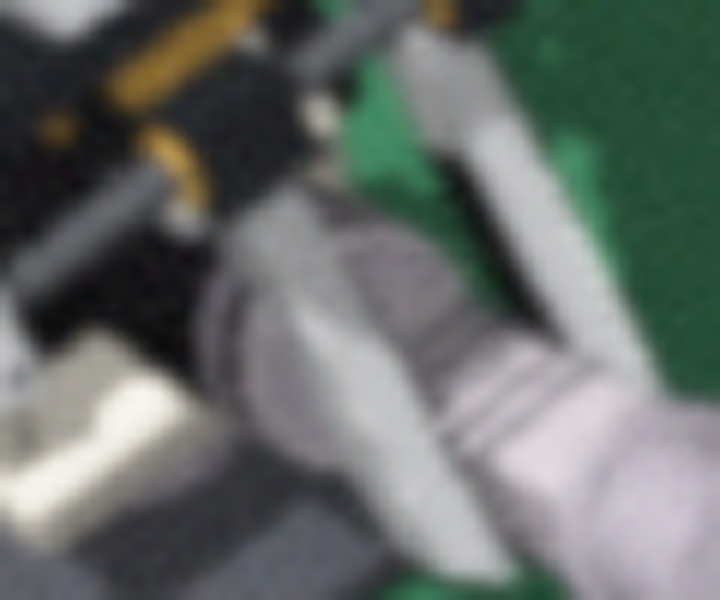

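Call:
{"fn": "move_arm", "kwargs": {
  "increments": "0 0 -0.012 0 0 0; 0 0 -0.024 0 0 0; 0 0 -0.024 0 0 0"
}}

```text
time_s: 13.3
position: [0.5896, -0.2209, 0.1744]
tcp_rot: [0.004, 1.006, -0.196]
contact_force: [7.3, 1.0, -4.7]
width: 0.277
```

```bash
python3 tm.py .5335,-.2089,.1590,-11.1,31.7 -51
```

```text
full inc [ 0.012   0.0082 -0.033 ] [-0.0019  0.0037  0.0004] | this call frac 1.000: [ 0.012  0.008 -0.033] [-0.002  0.004  0.   ]
ik [-0.6   0.13  1.95  0.39  0.58 -2.25] cost 7.5e-21
tip now [-47.28  -0.37   0.27] axis deg [ 0.34 -0.67] F mouth frame [ 5.8  2.4 -3.9] M [ 0.33 -0.5   0.15]
```

```bash
python3 - <<'E'
from lib import *
L=[json.loads(l) for l in open("log.jsonl")]
s=L[-1];print(s["time_s"]);T=gauge_pose(0,s)
x=-T[:3,0];m=(T@[.054,0,0,1])[:3]
print("mouth",m,"yaw",np.degrees(np.arctan2(x[1],x[0])),"tilt",np.degrees(np.arcsin(x[2])))
E
python3 tm.py .5345,-.2097,.1605,-11.4,32.1 40
```

```text
12.925
mouth [ 0.5353966  -0.20966588  0.161065  ] yaw -11.398683086254332 tilt 32.075455182218434
full inc [0.007  0.002  0.7412] [-0.0005  0.0015 -0.0005] | this call frac 1.000: [0.007 0.002 0.741] [-0.     0.002 -0.   ]
ik [-0.54  0.19  1.73  0.28  0.7  -2.08] cost 1.3e-22
tip now [-4.903e+01  1.000e-02 -7.000e-02] axis deg [ 0.08 -0.27] F mouth frame [ 5.8  2.4 -3.9] M [ 0.33 -0.5   0.15]
```

```bash
python3 tm.py .5354,-.2097,.1611,-11.4,32.1 -45;python3 tm.py .5354,-.2097,.1611,-11.4,32.1 40
```

```text
full inc [0.0034 0.0025 0.0417] [-0.0005  0.0015 -0.0005] | this call frac 1.000: [0.003 0.002 0.042] [-0.     0.002 -0.   ]
ik [-0.59  0.13  1.93  0.38  0.58 -2.23] cost 2.9e-30
tip now [-50.1   -0.17  -0.11] axis deg [ 0.08 -0.27] F mouth frame [ 5.8  2.4 -3.9] M [ 0.33 -0.5   0.15]
full inc [0.0067 0.0035 0.7501] [-0.0005  0.0015 -0.0005] | this call frac 1.000: [0.007 0.003 0.75 ] [-0.     0.002 -0.   ]
ik [-0.54  0.19  1.73  0.28  0.7  -2.08] cost 2.4e-22
tip now [-50.1   -0.17  -0.11] axis deg [ 0.08 -0.27] F mouth frame [ 5.8  2.4 -3.9] M [ 0.33 -0.5   0.15]
```

Call:
{"fn": "move_arm", "kwargs": {
  "increments": "0.003 0.002 0.03 0 0.002 0; 0.003 0.002 0.1 0 0.002 0; 0.004 0.002 0.2 0 0.002 0; 0.005 0.002 0.3 0 0.002 0; 0.005 0.003 0.4 0 0.002 0"
}}

```text
time_s: 13.92
position: [0.6306, -0.229, 0.2001]
tcp_rot: [0.004, 1.012, -0.196]
contact_force: [0.8, -0.2, -4.6]
width: 0.271
```

```bash
python3 tm.py .5354,-.2097,.1611,-11.4,32.1 60
```

```text
full inc [-0.001   0.0013  0.5084] [-0.0004 -0.0005 -0.0005] | this call frac 1.000: [-0.001  0.001  0.508] [-0. -0. -0.]
ik [-0.53  0.21  1.68  0.26  0.73 -2.05] cost 2.2e-19
tip now [-0.98  0.04  0.12] axis deg [0.08 0.08] F mouth frame [ 0.6 -0.  -0.6] M [ 0.12  0.63 -0.05]
```

Call:
{"fn": "move_arm", "kwargs": {
  "increments": "0 0 0.1 0 0 0; 0 0 0.22 0 0 0; 0 0 0.36 0 0 0; 0 0 0.508 0 0 0; 0 0 0.508 0 0 0"
}}

```text
time_s: 14.55
position: [0.6831, -0.2399, 0.2339]
tcp_rot: [0.002, 1.009, -0.197]
contact_force: [-0.3, 0.0, -4.9]
width: 0.273
```

```bash
python3 st.py; python3 look.py d1 .5354,-.2097,.1611,-11.4,32.1;python3 - <<'E'
from tgt import *
for d in(.15,.12,.08): 
  p,R=tgt([.5354,-.2097,.1611],np.radians(-11.4),np.radians(32.1),d,True); print(np.round(ik(p,R,[-.5,.2,1.7,.27,.7,1.0])[0],2))
E
```

```text
t 14.55 q [-0.528, 0.2124, 1.6738, 0.2605, 0.7356, -2.0467]
p [ 0.6831 -0.2399  0.2339] F [-0.3  0.  -4.9] M [0.15 0.7  0.04] w 0.273
[[ 0.5222  0.1977  0.8296]
 [-0.1045  0.9803 -0.1679]
 [-0.8464  0.001   0.5326]]
gauge tip in mouth frame mm [59.11  0.24 -0.12] axis [-57.3    0.07   0.19]
[-0.54  0.2   1.71  0.27  0.71  1.08]
[-0.55  0.18  1.79  0.3   0.67  1.03]
[-0.58  0.15  1.88  0.35  0.61  0.95]
```

View pics/d1o.png

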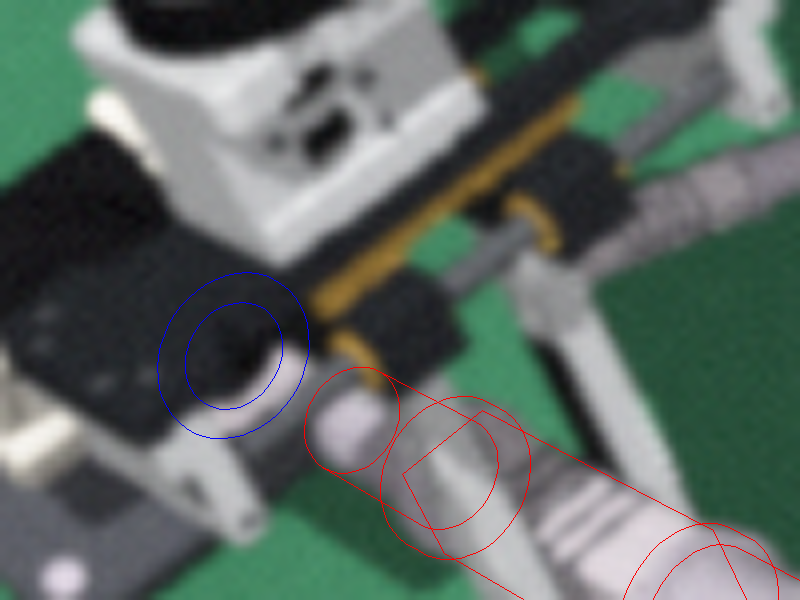

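Call:
{"fn": "move_arm", "kwargs": {
  "increments": "0 0 0 0.055 0 0; 0 0 0 0.11 0 0; 0 0 0 0.165 0 0; 0 0 0 0.22 0 0; 0 0 0 0.275 0 0"
}}

```text
time_s: 15.28
position: [0.6795, -0.2383, 0.2306]
tcp_rot: [0.875, 1.016, -0.194]
contact_force: [-1.0, -0.5, -5.2]
width: 0.274
```

Call:
{"fn": "move_arm", "kwargs": {
  "increments": "0 0 0 0.055 0 0; 0 0 0 0.11 0 0; 0 0 0 0.165 0 0; 0 0 0 0.22 0 0; 0 0 0 0.275 0 0"
}}

```text
time_s: 15.9
position: [0.6782, -0.2378, 0.2295]
tcp_rot: [1.746, 1.018, -0.193]
contact_force: [-0.2, -1.5, -4.6]
width: 0.274
```

Call:
{"fn": "move_arm", "kwargs": {
  "increments": "0 0 0 0.055 0 0; 0 0 0 0.11 0 0; 0 0 0 0.165 0 0; 0 0 0 0.22 0 0; 0 0 0 0.275 0 0"
}}

```text
time_s: 16.52
position: [0.6769, -0.2373, 0.2284]
tcp_rot: [2.617, 1.021, -0.192]
contact_force: [-0.1, -0.1, -5.1]
width: 0.275
```

```bash
python3 st.py; python3 tm.py .5354,-.2097,.1611,-11.4,32.1 50 flip
```

```text
t 16.525 q [-0.5292, 0.2107, 1.6845, 0.2598, 0.7388, 0.5617]
p [ 0.6769 -0.2373  0.2284] F [-0.1 -0.1 -5.1] M [ 0.09  0.81 -0.03] w 0.275
[[ 0.5132  0.2539 -0.8199]
 [-0.0998 -0.9311 -0.3508]
 [-0.8525  0.2618 -0.4525]]
full inc [-0.0071 -0.1112  0.2044] [0.1689 0.0028 0.002 ] | this call frac 1.000: [-0.007 -0.111  0.204] [0.169 0.003 0.002]
ik [-0.55  0.18  1.76  0.29  0.68  1.04] cost 1.3e-24
tip now [ 89.08 -39.64  -0.58] axis deg [28.99 -0.4 ] F mouth frame [-0.5 -0.1 -0.5] M [ 0.09  0.81 -0.03]
```

Call:
{"fn": "move_arm", "kwargs": {
  "increments": "0 0 0 0.055 0.001 0.001; 0 0 0 0.11 0.002 0.002; 0 -0.02 0.05 0.169 0.003 0.002; -0.007 -0.111 0.204 0.169 0.003 0.002; -0.007 -0.111 0.204 0.169 0.003 0.002"
}}

```text
time_s: 17.15
position: [0.6503, -0.232, 0.2121]
tcp_rot: [-3.138, 1.015, -0.196]
contact_force: [0.6, 0.5, -4.7]
width: 0.277
```

```bash
python3 st.py; python3 tm.py .5354,-.2097,.1611,-11.4,32.1 20 flip
```

```text
t 17.15 q [-0.5473, 0.1822, 1.7686, 0.2913, 0.6841, 1.0445]
p [ 0.6503 -0.232   0.2121] F [ 0.6  0.5 -4.7] M [0.17 0.87 0.02] w 0.277
[[ 0.5172 -0.198  -0.8326]
 [-0.1026 -0.9802  0.1693]
 [-0.8497 -0.0021 -0.5273]]
full inc [-0.0029  0.0072  0.2184] [-0.0004  0.0015  0.0005] | this call frac 1.000: [-0.003  0.007  0.218] [-0.     0.002  0.001]
ik [-0.57  0.16  1.84  0.32  0.64  0.99] cost 6.7e-28
tip now [46.3   0.92 -0.08] axis deg [-0.08 -0.28] F mouth frame [ 0.3  0.6 -0.5] M [0.17 0.87 0.02]
```

Call:
{"fn": "move_arm", "kwargs": {
  "increments": "-0.003 0.007 0.05 0 0.002 0.001; -0.003 0.007 0.12 0 0.002 0.001; -0.003 0.007 0.19 0 0.002 0.001; -0.003 0.007 0.218 0 0.002 0.001; -0.003 0.007 0.218 0 0.002 0.001"
}}

```text
time_s: 17.77
position: [0.628, -0.2284, 0.1986]
tcp_rot: [3.141, 1.009, -0.202]
contact_force: [-0.0, -0.5, -5.1]
width: 0.277
```

```bash
python3 st.py; python3 look.py e1 .5354,-.2097,.1611,-11.4,32.1; python3 tm.py .5354,-.2097,.1611,-11.4,32.1 4 flip
```

```text
t 17.775 q [-0.5648, 0.1597, 1.8386, 0.3236, 0.6367, 0.9956]
p [ 0.628  -0.2284  0.1986] F [-0.  -0.5 -5.1] M [0.24 0.81 0.01] w 0.277
[[ 5.218e-01 -1.999e-01 -8.293e-01]
 [-1.069e-01 -9.798e-01  1.689e-01]
 [-8.463e-01  5.000e-04 -5.327e-01]]
gauge tip in mouth frame mm [204.61  -0.31   0.39] axis [57.3  -0.08  0.14]
full inc [ 0.0008 -0.0014  0.1388] [-0.0005 -0.0008 -0.0006] | this call frac 1.000: [ 0.001 -0.001  0.139] [-0.    -0.001 -0.001]
ik [-0.58  0.15  1.88  0.34  0.62  0.96] cost 3.4e-19
tip now [20.61 -0.04 -0.05] axis deg [-0.08  0.14] F mouth frame [-1.   0.5 -0.6] M [0.17 0.81 0.02]
```

View pics/e1o.png

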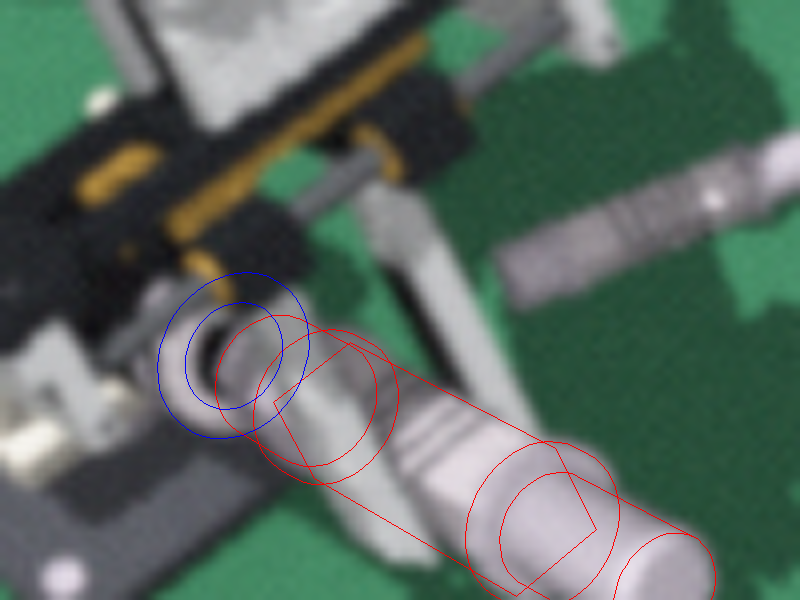

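View pics/e1r.png

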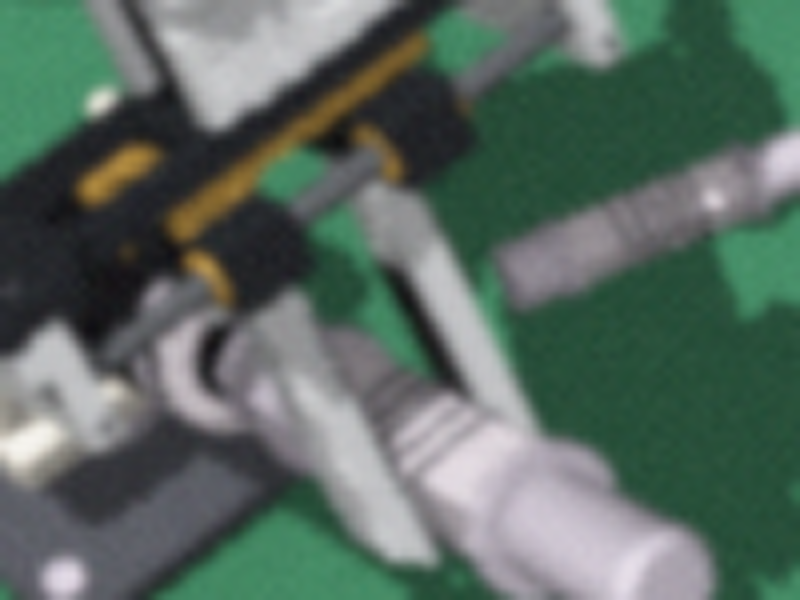

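Call:
{"fn": "move_arm", "kwargs": {
  "increments": "0 -0.001 0.04 0 -0.001 -0.001; 0.001 -0.001 0.08 0 -0.001 -0.001; 0.001 -0.001 0.11 0 -0.001 -0.001; 0.001 -0.001 0.135 0 -0.001 -0.001; 0.001 -0.001 0.135 0 -0.001 -0.001"
}}

```text
time_s: 18.5
position: [0.6148, -0.2257, 0.1901]
tcp_rot: [-3.138, 1.012, -0.196]
contact_force: [0.1, 1.0, -4.8]
width: 0.272
```

```bash
python3 tm.py .5354,-.2097,.1611,-11.4,32.1 0 flip
```

```text
full inc [-0.0001  0.0001  0.0335] [-0.0005  0.0004  0.0004] | this call frac 1.000: [-0.     0.     0.033] [-0.001  0.     0.   ]
ik [-0.58  0.15  1.88  0.35  0.61  0.95] cost 3.6e-31
tip now [4.04 0.12 0.07] axis deg [-0.09 -0.07] F mouth frame [-0.3  1.  -0.3] M [0.15 0.87 0.04]
```

Call:
{"fn": "move_arm", "kwargs": {
  "increments": "0 0 0.008 0 0 0; 0 0 0.016 0 0 0; 0 0 0.024 0 0 0; 0 0 0.024 0 0 0"
}}

```text
time_s: 19.0
position: [0.6126, -0.2253, 0.1887]
tcp_rot: [-3.138, 1.011, -0.197]
contact_force: [-0.1, -0.0, -5.1]
width: 0.272
```

```bash
python3 tm.py .5354,-.2097,.1611,-11.4,32.1 0 flip
```

```text
full inc [ 0.0005 -0.0002  0.0119] [-0.0005  0.0002  0.0004] | this call frac 1.000: [ 0.    -0.     0.012] [-0.001  0.     0.   ]
ik [-0.58  0.15  1.88  0.35  0.61  0.95] cost 2.0e-23
tip now [1.44 0.09 0.11] axis deg [-0.09 -0.04] F mouth frame [-0.4 -0.  -0.6] M [0.16 0.75 0.01]
```

Call:
{"fn": "move_arm", "kwargs": {
  "increments": "0 0 0.006 0 0 0; 0 0 0.012 0 0 0; 0 0 0.018 0 0 0; 0 0 0.018 0 0 0"
}}

```text
time_s: 19.5
position: [0.6123, -0.2255, 0.189]
tcp_rot: [-3.138, 1.007, -0.198]
contact_force: [4.7, 1.2, -2.6]
width: 0.276
```

```bash
python3 tm.py .5354,-.2097,.1611,-11.4,32.1 0 flip
```

```text
full inc [ 0.0037 -0.0025  0.0115] [-0.0008 -0.001   0.0002] | this call frac 1.000: [ 0.004 -0.003  0.011] [-0.001 -0.001  0.   ]
ik [-0.58  0.15  1.88  0.35  0.61  0.95] cost 2.0e-29
tip now [ 1.32 -0.12  0.2 ] axis deg [-0.14  0.18] F mouth frame [ 4.7  2.1 -0.8] M [ 0.29 -0.18  0.15]
```

Call:
{"fn": "move_arm", "kwargs": {
  "increments": "0.003 -0.002 0.02 -0.001 -0.001 0; 0.003 -0.002 0.024 -0.001 -0.001 0; 0.003 -0.002 0.024 -0.001 -0.001 0; 0.003 -0.002 0.024 -0.001 -0.001 0; 0.003 -0.002 0.024 -0.001 -0.001 0"
}}

```text
time_s: 20.12
position: [0.6122, -0.2255, 0.1892]
tcp_rot: [3.142, 1.006, -0.199]
contact_force: [6.4, 0.5, -3.3]
width: 0.274
```

```bash
python3 tm.py .5354,-.2097,.1611,-11.4,32.1 0 flip
```

```text
full inc [ 0.005  -0.0022  0.0115] [-0.0001 -0.0016 -0.0001] | this call frac 1.000: [ 0.005 -0.002  0.011] [-0.    -0.002 -0.   ]
ik [-0.58  0.15  1.88  0.35  0.61  0.95] cost 3.6e-26
tip now [ 1.28 -0.23  0.21] axis deg [-0.02  0.28] F mouth frame [ 5.8  1.8 -2.3] M [ 0.34 -0.42  0.09]
```

Call:
{"fn": "move_arm", "kwargs": {
  "increments": "0.004 -0.002 0.03 0 -0.001 0; 0.004 -0.002 0.03 0 -0.001 0; 0.004 -0.002 0.03 0 -0.001 0; 0.004 -0.002 0.03 0 -0.001 0; 0.004 -0.002 0.03 0 -0.001 0"
}}

```text
time_s: 20.75
position: [0.6122, -0.2256, 0.1894]
tcp_rot: [3.141, 1.002, -0.202]
contact_force: [7.7, 1.6, -2.2]
width: 0.274
```

```bash
python3 tm.py .5354,-.2097,.1611,-11.4,32.1 0 flip; python3 look.py e2 .5354,-.2097,.1611,-11.4,32.1
```

```text
full inc [ 0.0066 -0.0035  0.012 ] [-0.0005 -0.0026 -0.0004] | this call frac 1.000: [ 0.007 -0.004  0.012] [-0.001 -0.003 -0.   ]
ik [-0.58  0.15  1.88  0.35  0.61  0.95] cost 6.5e-23
tip now [ 1.28 -0.27  0.15] axis deg [-0.09  0.47] F mouth frame [ 7.3  3.1 -1.9] M [ 0.42 -0.56  0.11]
gauge tip in mouth frame mm [185.3   -0.55   1.67] axis [57.29 -0.09  0.47]
```

View pics/e2r.png

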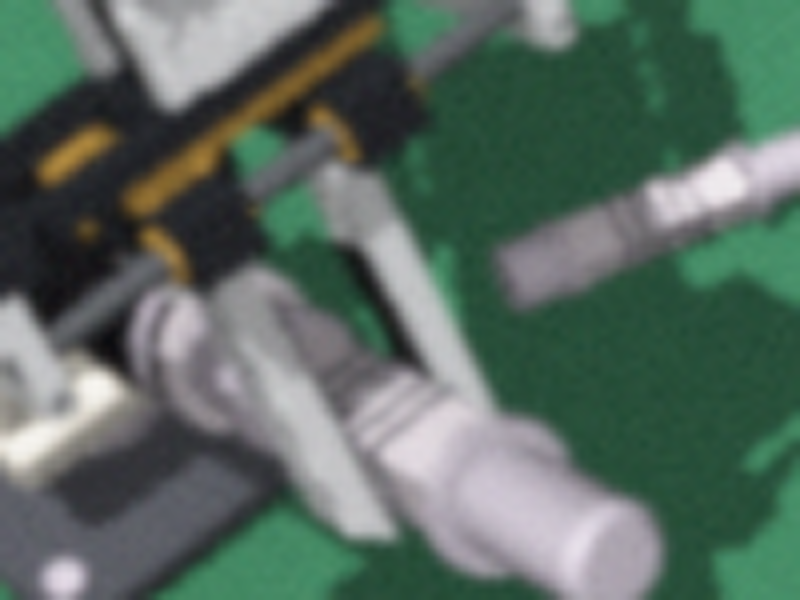

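The no-go face sits against the rim at crop (215,360), with no dark gap around it and no advance at 7 N. I'll hold a little longer with the squareness trimmed.

Call:
{"fn": "move_arm", "kwargs": {
  "increments": "0.004 -0.002 0.028 0 -0.003 0; 0.004 -0.002 0.028 0 -0.003 0; 0.004 -0.002 0.028 0 -0.003 0; 0.004 -0.002 0.028 0 -0.003 0; 0.004 -0.002 0.028 0 -0.003 0"
}}

```text
time_s: 21.48
position: [0.612, -0.2258, 0.1894]
tcp_rot: [3.14, 1.006, -0.204]
contact_force: [6.5, 0.9, -2.4]
width: 0.271
```

Call:
{"fn": "move_arm", "kwargs": {
  "increments": "0.003 -0.001 0.028 0 -0.003 0; 0.003 -0.001 0.028 0 -0.003 0; 0.003 -0.001 0.028 0 -0.003 0; 0.003 -0.001 0.028 0 -0.003 0; 0.003 -0.001 0.028 0 -0.003 0"
}}

```text
time_s: 22.1
position: [0.6118, -0.2262, 0.1896]
tcp_rot: [3.139, 1.01, -0.206]
contact_force: [7.1, -0.1, -2.9]
width: 0.272
```

```bash
python3 tm.py .5354,-.2097,.1611,-11.4,32.1 60 flip
```

```text
full inc [ 0.0094 -0.0104 -0.4888] [-0.0011 -0.0003 -0.0013] | this call frac 1.000: [ 0.009 -0.01  -0.489] [-0.001 -0.    -0.001]
ik [-0.54  0.19  1.74  0.28  0.7   1.06] cost 7.5e-20
tip now [ 1.32 -0.7   1.01] axis deg [-0.19  0.05] F mouth frame [ 6.7  1.3 -2.5] M [ 0.35 -0.52  0.17]
```

Call:
{"fn": "move_arm", "kwargs": {
  "increments": "0 0 -0.04 0 0 0; 0.004 -0.005 -0.15 0 0 0; 0.009 -0.01 -0.3 -0.001 0 -0.001; 0.009 -0.01 -0.45 -0.001 0 -0.001; 0.009 -0.01 -0.489 -0.001 0 -0.001"
}}

```text
time_s: 22.72
position: [0.6625, -0.2357, 0.2206]
tcp_rot: [3.139, 1.009, -0.201]
contact_force: [0.3, 0.1, -5.0]
width: 0.278
```

```bash
python3 st.py; python3 look.py g1 .5354,-.2097,.1611,-11.4,32.1
python3 - <<'E'
from tgt import *
F=np.diag([1,-1,-1])
plan([.655,-.18,.30],Rtool(np.radians(169+25-180),.35)@F)
E
```

```text
t 22.725 q [-0.54, 0.1916, 1.7371, 0.2797, 0.6962, 1.0616]
p [ 0.6625 -0.2357  0.2206] F [ 0.3  0.1 -5. ] M [ 0.14  0.88 -0.03] w 0.278
[[ 0.5222 -0.1978 -0.8296]
 [-0.1066 -0.9802  0.1666]
 [-0.8461  0.0014 -0.533 ]]
gauge tip in mouth frame mm [ 2.4393e+02  1.1000e-01 -2.5000e-01] axis [5.73e+01 2.00e-02 0.00e+00]
full inc [-0.6439 -0.4387 -0.2354] [-0.1269 -0.0658 -0.0623] | this call frac 1.000: [-0.644 -0.439 -0.235] [-0.127 -0.066 -0.062]
ik [-0.51  0.23  1.39  0.25  1.27  0.77] cost 1.7e-25
```

View pics/g1o.png

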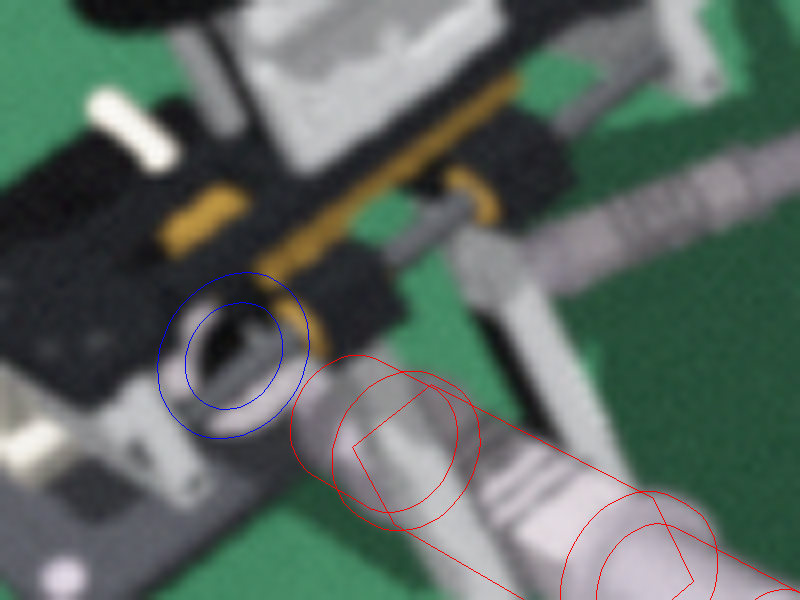

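Call:
{"fn": "move_arm", "kwargs": {
  "increments": "-0.2 -0.02 -0.1 0 0 0; -0.4 -0.06 -0.2 -0.02 -0.01 -0.01; -0.6 -0.2 -0.235 -0.07 -0.035 -0.035; -0.644 -0.439 -0.235 -0.127 -0.066 -0.062; -0.644 -0.439 -0.235 -0.127 -0.066 -0.062"
}}

```text
time_s: 23.45
position: [0.6558, -0.1796, 0.3005]
tcp_rot: [3.137, 1.221, 0.242]
contact_force: [-0.8, 0.2, -4.5]
width: 0.274
```

```bash
python3 st.py
python3 - <<'E'
from tgt import *
F=np.diag([1,-1,-1])
plan([.62,-.08,.30],Rtool(np.radians(55),.1)@F)
E
```

```text
t 23.45 q [-0.5052, 0.2329, 1.3899, 0.2463, 1.2663, 0.7748]
p [ 0.6558 -0.1796  0.3005] F [-0.8  0.2 -4.5] M [-0.18  0.59 -0.04] w 0.274
[[ 0.3324  0.2438 -0.9111]
 [ 0.082  -0.9698 -0.2297]
 [-0.9396  0.0017 -0.3424]]
full inc [-0.027  -0.8778  0.0827] [-0.2219 -0.0758 -0.0512] | this call frac 1.000: [-0.027 -0.878  0.083] [-0.222 -0.076 -0.051]
ik [-0.3   0.29  1.26  0.1   1.56  0.31] cost 1.2e-21
```

Call:
{"fn": "move_arm", "kwargs": {
  "increments": "0 -0.18 0.016 -0.045 -0.015 -0.01; -0.01 -0.36 0.032 -0.09 -0.03 -0.02; -0.015 -0.54 0.05 -0.14 -0.046 -0.03; -0.02 -0.72 0.066 -0.19 -0.062 -0.04; -0.027 -0.878 0.083 -0.222 -0.076 -0.051"
}}

```text
time_s: 24.08
position: [0.6193, -0.0798, 0.2989]
tcp_rot: [-3.139, 1.473, 0.965]
contact_force: [0.5, 0.4, -4.7]
width: 0.271
```

```bash
python3 st.py
python3 - <<'E'
from tgt import *
F=np.diag([1,-1,-1])
plan([.57,.03,.28],Rtool(np.radians(95),0)@F)
E
```

```text
t 24.075 q [-0.2981, 0.2929, 1.2587, 0.0928, 1.5605, 0.3106]
p [ 0.6193 -0.0798  0.2989] F [ 0.5  0.4 -4.7] M [-0.14  0.17 -0.01] w 0.271
[[ 5.540e-02  8.207e-01 -5.687e-01]
 [ 7.990e-02 -5.714e-01 -8.168e-01]
 [-9.953e-01 -2.000e-04 -9.720e-02]]
full inc [ 0.2073 -0.8605 -0.4985] [-0.2212 -0.0298 -0.0107] | this call frac 1.000: [ 0.207 -0.86  -0.498] [-0.221 -0.03  -0.011]
ik [-0.07  0.24  1.38 -0.    1.53 -0.16] cost 4.1e-21
```

Call:
{"fn": "move_arm", "kwargs": {
  "increments": "0.04 -0.17 -0.1 -0.045 -0.006 -0.002; 0.08 -0.34 -0.2 -0.09 -0.012 -0.004; 0.12 -0.52 -0.3 -0.14 -0.018 -0.006; 0.17 -0.7 -0.4 -0.185 -0.024 -0.008; 0.207 -0.86 -0.498 -0.221 -0.03 -0.011"
}}

```text
time_s: 24.7
position: [0.5692, 0.0302, 0.2788]
tcp_rot: [-0.976, 1.569, -2.458]
contact_force: [-0.6, -0.1, -4.6]
width: 0.276
```

```bash
python3 st.py
python3 - <<'E'
from tgt import *
plan([.54,.11,.22],Rtool(2.0-np.pi,0))
plan([.525,.1485,.16],Rtool(2.0-np.pi,0))
E
```

```text
t 24.7 q [-0.0683, 0.2379, 1.3787, -0.0011, 1.5262, -0.1576]
p [0.5692 0.0302 0.2788] F [-0.6 -0.1 -4.6] M [-0.08  0.04 -0.  ] w 0.276
[[-1.20e-03  9.96e-01  8.92e-02]
 [-1.00e-03  8.92e-02 -9.96e-01]
 [-1.00e+00 -1.30e-03  9.00e-04]]
full inc [ 0.49   -0.1825 -0.6845] [-0.1082  0.0002  0.0005] | this call frac 1.000: [ 0.49  -0.183 -0.685] [-0.108  0.     0.   ]
ik [ 0.07  0.23  1.53 -0.    1.38 -0.35] cost 1.4e-19
full inc [ 0.9898 -0.2777 -1.0157] [-0.1082  0.0002  0.0005] | this call frac 0.985: [ 0.975 -0.273 -1.   ] [-0.107  0.     0.   ]
ik [ 0.15  0.26  1.64 -0.    1.24 -0.28] cost 8.0e-22
```

Call:
{"fn": "move_arm", "kwargs": {
  "increments": "0.1 -0.05 -0.2 -0.04 0 0; 0.25 -0.11 -0.4 -0.08 0 0; 0.45 -0.18 -0.65 -0.108 0 0; 0.7 -0.23 -0.85 -0.108 0 0; 0.85 -0.275 -1 -0.108 0 0"
}}

```text
time_s: 25.32
position: [0.524, 0.147, 0.1744]
tcp_rot: [-1.658, 1.568, -2.801]
contact_force: [-0.1, 0.2, -4.7]
width: 0.271
```

```bash
python3 st.py
python3 - <<'E'
from tgt import *
plan([.525,.1485,.12],Rtool(2.0-np.pi,0))
I=snap("h1");T=gauge_pose()
# seat: original gauge pose
T0=pose([.525,.1485,.053],Rn.from_euler('z',2.0).as_matrix())
overlay("scene",I["scene"],T,GP,255,110,80,90,6,"pics/h1o.png",[(q,(255,0,0)) for q in polys("scene",T0,GP)])
E
```

```text
t 25.325 q [0.1461, 0.251, 1.6194, -0.0006, 1.274, -0.2816]
p [0.524  0.147  0.1744] F [-0.1  0.2 -4.7] M [-0.04  0.03 -0.01] w 0.271
[[-2.700e-03  9.099e-01  4.149e-01]
 [-1.000e-03  4.149e-01 -9.099e-01]
 [-1.000e+00 -2.900e-03 -3.000e-04]]
full inc [ 0.4537  0.0143 -0.0075] [-0.0004 -0.0001  0.0009] | this call frac 1.000: [ 0.454  0.014 -0.007] [-0.    -0.     0.001]
ik [ 0.15  0.29  1.7  -0.    1.14 -0.28] cost 1.9e-30
```

View pics/h1o.png

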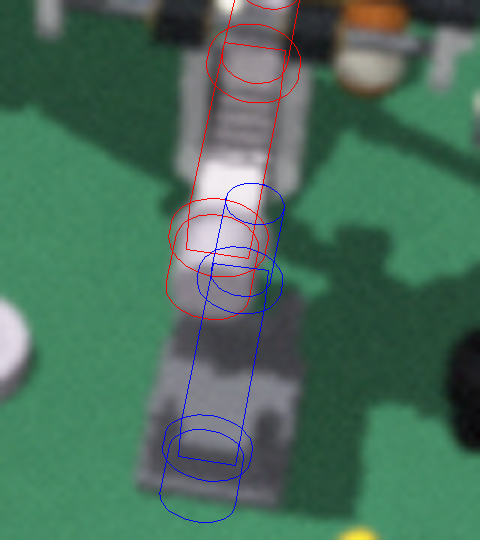

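Call:
{"fn": "move_arm", "kwargs": {
  "increments": "0.15 0.014 -0.007 0 0 0.001; 0.3 0.014 -0.007 0 0 0.001; 0.454 0.014 -0.007 0 0 0.001; 0.454 0.014 -0.007 0 0 0.001"
}}

```text
time_s: 25.92
position: [0.5228, 0.1478, 0.1185]
tcp_rot: [-1.948, 1.565, -3.091]
contact_force: [-0.6, 0.1, -5.1]
width: 0.269
```

```bash
python3 st.py
python3 - <<'E'
from tgt import *
plan([.525,.1485,.06],Rtool(2.0-np.pi,0))
E
```

```text
t 25.925 q [0.147, 0.2954, 1.7053, 0.0006, 1.1463, -0.2817]
p [0.5228 0.1478 0.1185] F [-0.6  0.1 -5.1] M [-0.02  0.05  0.03] w 0.269
[[-5.400e-03  9.096e-01  4.155e-01]
 [-3.000e-04  4.155e-01 -9.096e-01]
 [-1.000e+00 -5.000e-03 -2.000e-03]]
full inc [0.4875 0.0215 0.003 ] [-0.0002 -0.0006  0.0016] | this call frac 1.000: [0.488 0.022 0.003] [-0.    -0.001  0.002]
ik [ 0.15  0.35  1.78 -0.    1.   -0.28] cost 1.8e-28
```

Call:
{"fn": "move_arm", "kwargs": {
  "increments": "0.15 0.022 0.003 0 0 0.002; 0.3 0.022 0.003 0 0 0.002; 0.488 0.022 0.003 0 -0.001 0.002; 0.488 0.022 0.003 0 -0.001 0.002; 0.488 0.022 0.003 0 -0.001 0.002"
}}

```text
time_s: 26.55
position: [0.5265, 0.1484, 0.0614]
tcp_rot: [1.102, 1.566, -0.04]
contact_force: [-1.1, -0.9, -5.3]
width: 0.274
```

```bash
python3 st.py
python3 - <<'E'
from tgt import *
plan([.525,.1485,.036],Rtool(2.0-np.pi,0))
I=snap("h2");T=gauge_pose()
overlay("scene",I["scene"],T,GP,255,120,80,90,6,"pics/h2o.png")
E
```

```text
t 26.55 q [0.1482, 0.3523, 1.7824, -0.001, 1.0025, -0.2794]
p [0.5265 0.1484 0.0614] F [-1.1 -0.9 -5.3] M [-0.05  0.05  0.03] w 0.274
[[ 4.400e-03  9.097e-01  4.152e-01]
 [-2.000e-04  4.152e-01 -9.097e-01]
 [-1.000e+00  4.000e-03  2.000e-03]]
full inc [ 0.2112 -0.0117 -0.0059] [-0.0003  0.0006 -0.0013] | this call frac 1.000: [ 0.211 -0.012 -0.006] [-0.     0.001 -0.001]
ik [ 0.15  0.38  1.81 -0.    0.95 -0.28] cost 6.4e-24
```

View pics/h2o.png

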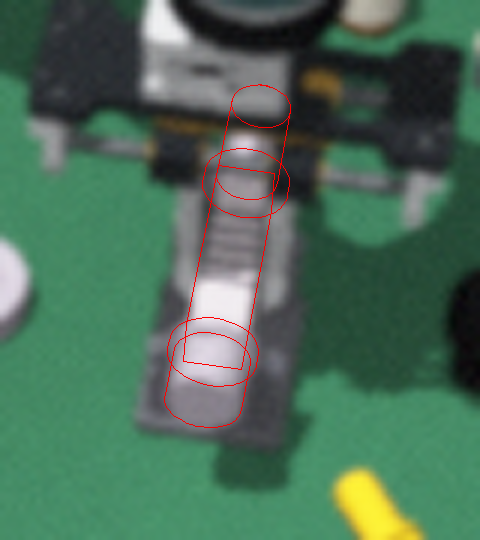

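Call:
{"fn": "move_arm", "kwargs": {
  "increments": "0.03 -0.012 -0.006 0 0.001 -0.001; 0.08 -0.012 -0.006 0 0.001 -0.001; 0.13 -0.012 -0.006 0 0.001 -0.001; 0.17 -0.012 -0.006 0 0.001 -0.001; 0.17 -0.012 -0.006 0 0.001 -0.001"
}}

```text
time_s: 27.28
position: [0.5244, 0.1486, 0.0403]
tcp_rot: [-2.903, 1.569, 2.237]
contact_force: [-0.6, 0.4, -4.8]
width: 0.278
```

```bash
python3 st.py
python3 - <<'E'
from tgt import *
plan([.525,.1485,.0345],Rtool(2.0-np.pi,0))
E
```

```text
t 27.275 q [0.1474, 0.3761, 1.8083, 0.0017, 0.958, -0.2818]
p [0.5244 0.1486 0.0403] F [-0.6  0.4 -4.8] M [-0.08  0.03  0.  ] w 0.278
[[-1.000e-03  9.097e-01  4.153e-01]
 [ 1.200e-03  4.153e-01 -9.097e-01]
 [-1.000e+00 -4.000e-04 -1.500e-03]]
full inc [0.0483 0.0047 0.0027] [-0.0003 -0.0005  0.0001] | this call frac 1.000: [0.048 0.005 0.003] [-0. -0.  0.]
ik [ 0.15  0.38  1.81 -0.    0.94 -0.28] cost 3.3e-22
```

No lateral contact inside the cheeks so far. I'll make the last 6 mm slow.

Call:
{"fn": "move_arm", "kwargs": {
  "increments": "0.012 0.005 0.003 0 0 0; 0.024 0.005 0.003 0 0 0; 0.036 0.005 0.003 0 0 0; 0.05 0.005 0.003 0 0 0; 0.052 0.005 0.003 0 0 0"
}}

```text
time_s: 27.9
position: [0.5252, 0.1485, 0.0345]
tcp_rot: [-3.091, 1.569, 2.049]
contact_force: [-2.0, -0.3, 1.0]
width: 0.277
```

```bash
python3 st.py
```

```text
t 27.9 q [0.1471, 0.3838, 1.8137, 0.0016, 0.9446, -0.2821]
p [0.5252 0.1485 0.0345] F [-2.  -0.3  1. ] M [-0.16  0.17  0.02] w 0.277
[[-6.000e-04  9.097e-01  4.153e-01]
 [ 1.200e-03  4.153e-01 -9.097e-01]
 [-1.000e+00 -1.000e-04 -1.400e-03]]
```

Call:
{"fn": "move_arm", "kwargs": {
  "increments": "0 0 0 0 0 0; 0 0 0 0 0 0; 0 0 0 0 0 0; 0 0 0 0 0 0; 0 0 0 0 0 0",
  "fingers": 0.35
}}

```text
time_s: 28.52
position: [0.5252, 0.1485, 0.0345]
tcp_rot: [3.131, 1.569, 1.988]
contact_force: [-0.2, -0.2, -0.5]
width: 0.647
```

```bash
python3 st.py
```

```text
t 28.525 q [0.1471, 0.3838, 1.8137, 0.0017, 0.9445, -0.2822]
p [0.5252 0.1485 0.0345] F [-0.2 -0.2 -0.5] M [-0.05  0.03 -0.07] w 0.647
[[-6.000e-04  9.097e-01  4.153e-01]
 [ 1.300e-03  4.153e-01 -9.097e-01]
 [-1.000e+00  0.000e+00 -1.400e-03]]
```

Call:
{"fn": "move_arm", "kwargs": {
  "increments": "-0.1 0 0 0 0 0; -0.3 0 0 0 0 0; -0.6 0 0 0 0 0; -0.9 0 0 0 0 0; -1 0 0 0 0 0"
}}

```text
time_s: 29.15
position: [0.5268, 0.1486, 0.1574]
tcp_rot: [1.558, 1.566, 0.415]
contact_force: [-0.1, 0.5, -0.0]
width: 0.648
```

Call:
{"fn": "move_arm", "kwargs": {
  "increments": "-0.2 0.1 -0.3 0 0 0; -0.4 0.1 -0.6 0 0 0; -0.5 0 -1 0 0 0; -0.5 0 -1 0 0 0; -0.5 0 -1 0 0 0"
}}

```text
time_s: 29.78
position: [0.4764, 0.2572, 0.2167]
tcp_rot: [1.375, 1.567, 0.234]
contact_force: [0.3, -0.8, 0.2]
width: 0.647
```

Call:
{"fn": "move_arm", "kwargs": {
  "increments": "0 0 -0.3 0 0 0; 0 0 -0.7 0 0 0; 0 0 -1 0 0 0; 0 0 -1 0 0 0; 0 0 -1 0 0 0"
}}

```text
time_s: 30.4
position: [0.4272, 0.365, 0.2158]
tcp_rot: [0.859, 1.567, -0.284]
contact_force: [0.1, 0.6, -0.5]
width: 0.649
```

```bash
python3 st.py
python3 - <<'E'
from lib import *
I=snap("z1")
def crop(im,x,y,w,h,k): return cv2.resize(im[y:y+h,x:x+w],None,fx=k,fy=k,interpolation=cv2.INTER_CUBIC)
a=crop(I["scene"],255,130,100,75,4); b=crop(I["top"],175,180,100,75,4); c=crop(I["scene"],150,200,100,75,4); d=crop(I["top"],320,190,100,75,4)
cv2.imwrite("pics/z1c.png",np.vstack([np.hstack([a,b]),np.hstack([c,d])]))
E
```

```text
t 30.4 q [0.5849, 0.2494, 1.5164, -0.0026, 1.3736, 0.1575]
p [0.4272 0.365  0.2158] F [ 0.1  0.6 -0.5] M [-0.08 -0.01  0.06] w 0.649
[[ 3.200e-03  9.098e-01  4.150e-01]
 [-9.000e-04  4.150e-01 -9.098e-01]
 [-1.000e+00  2.500e-03  2.200e-03]]
```

View pics/z1c.png

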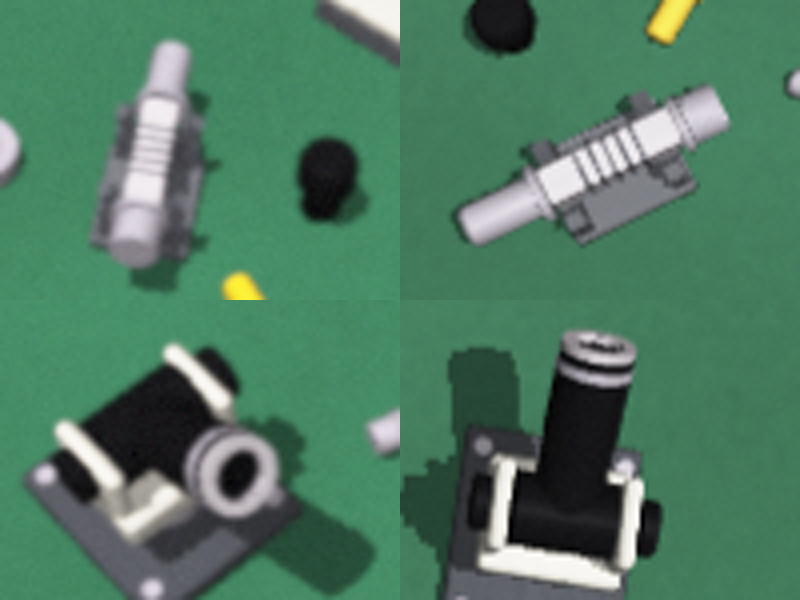

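View pics/scene_z1.png

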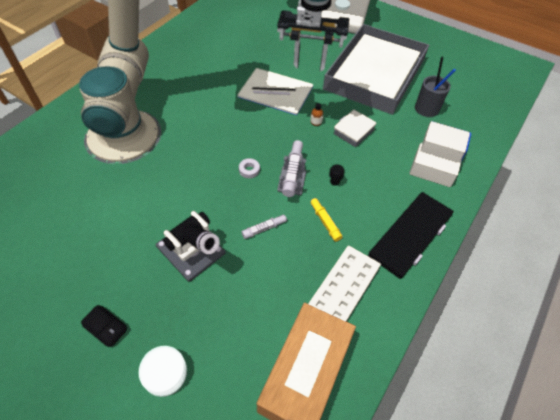

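Both crops match the opening pictures. The gauge lies in the cradle, the tube has the same slant and the bystanders haven't moved. I'll hand it in now.

```bash
python3 -c "
from station import env
print(env.close_job())"
```

```text
the job is handed in; nothing more can be done
None
```

The gauge check is finished and handed in at about 30.5 s of the 72 s allowed: the go end went fully in and the no-go end would not enter. `close_job` reports no verdict.

- **Go end:** It slid in with almost no force and came to a hard stop. It stopped at the same place (within 0.1 mm) on a second light press, at 6–9 N along the bore. In the picture the shoulder looked flush with the rim.
- **No-go end:** After drawing the gauge out and turning it round, I pressed this end against the mouth for about 2.5 s at 5–7 N. It did not advance. By the arm's own readings it was within about 1.3 mm of centre and 0.5° of square.
- **Return:** The gauge is back in its cradle the same way round as at the start, released, with the arm clear. In the last pictures the gauge, tube slant and bystanders look the same as in the first ones.

**Disagreements:**
- The first camera estimate of the mouth was about 3 mm off along the bore and 1–2 mm sideways. There were light touches of up to about 3.5 N as the tip entered, and I corrected from those.
- The contact positions of the two ends differed by 1.3 mm along the bore. A 0.7 mm offset of the gauge in the grip would explain that, but I could not confirm it separately. Full seating therefore rests on the hard stop and the picture.

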